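# Gauge the pin hole of a glass insulator

## Task

Take the telescoping gauge out of its wooden stand and lower it into the pin hole of the upside-down teal insulator until its flange seats on the glass rim; let go and press the red button so that the plungers spring out against the wall, then let the button up to lock them. Draw the locked gauge out and put it back upright in its stand, fully seated, still showing the size of the hole. Be gentle: never load the glass with more than 25 N, never touch the glass or its nest with the gripper, and leave the other pieces where they stand.

Things in the scene. Friction and masses are not known exactly. Their poses are not given: they have to be found in the camera images.
- nest_mid (a point): Nominal middle of the rim of the hole, 128 mm above the table, over the base plate's middle. The hole's true axis is off this point by up to 6 mm along each of the plate's x and y, differently each time, and is NOT measured: find it by feel or by eye. The teal glass (96 mm wide, 90 tall) stands upside down, its hole opening upward in a boss of 52 mm diameter.
- cradle: Floating nest on a fixed grey 150 x 150 x 18 mm plate, glass included; origin on the table under its middle, z up, x and y along the plate's sides. The glass slides sideways under about 5 N and stays there; it gives downward on a spring (3 N per mm, up to 10 mm; about 1 mm under the gauge's weight). The sliding plates and the rubber cup are part of it.
- bore_floor (a point): Nominal middle of the hole's floor, 52 mm under nest_mid (off like it). The hole is round and straight, 36.0 to 36.7 mm in diameter (a 16-sided wall). The boss's flat rim, 36 to 52 mm in diameter, is the highest glass; the outer skirt's rim, 80 to 96 mm in diameter, is 4 mm lower.
- gauge: The loose telescoping gauge, 0.34 kg (varies), standing upright in its stand; origin at the middle of its nose's lower end, 70 mm below gauge_grip; z up along the gauge. From below: nose of 32 mm diameter, 0 to 26 mm up, its lower edge chamfered (1.5 mm wide, 2.5 tall); 18 mm shank; flange of 52 mm diameter, 42 to 46 mm up; square handle; red button.
- gauge_grip (a point): Grip point on the axis of the gauge's square handle (18 x 18 mm, faces square to this frame's x and y, from 24 mm below this point, where the flange's top is, to 22 mm above it); z up along the gauge.
- gauge_seat (a point): Centre of the flange's underside on the gauge: the face that seats on the glass rim or on the stand. 28 mm below gauge_grip, 42 mm above the nose's end; z up along the gauge.
- plunger_a_end (a point): Outer end of the brass plunger at the nose's +x side, 55 mm below gauge_grip; it slides along the gauge's x. The distance between both plunger ends is the size shown: 31 mm at the start (drawn in and locked, within the nose's outline), 44 mm if sprung fully out in free air, about 36 to 36.7 mm against the hole's wall. Each pushes out with about 1.5 N when unlocked.
- plunger_b_end (a point): Outer end of the same kind of plunger at the nose's -x side.
- button_top (a point): Centre of the top of the red round lock button (16 mm diameter, standing 12 mm above the handle), 34 mm above gauge_grip when not pressed.
- button (a joint): How far the lock button is pressed, m: 0 up (plungers locked), 0.006 fully down. It gives from about 7 N and is fully down at about 9 N. From 1 mm down the plungers are free and spring out within half a second; let go, it springs up and locks them where they are. The lock slips if a plunger is pushed with more than about 12 N.
- stand_top (a point): Centre of the mouth of the gauge's stand, level with its top face: a fixed pale wooden block 100 x 100 x 55 mm with a round hole, 42 mm diameter and 50 mm deep, in which the gauge's nose hangs while its flange rests on the block's top; z up.
- blue_piece: Bystander: a loose cobalt-blue insulator standing on the table, 94 mm wide, 92 mm tall; origin at the middle of its underside.
- amber_piece: Bystander: a loose amber insulator standing on the table, 94 mm wide, 92 mm tall; origin at the middle of its underside.
- purple_piece: Bystander: a loose dark purple insulator standing on the table, 94 mm wide, 92 mm tall; origin at the middle of its underside.
- clear_piece: Bystander: a loose clear insulator standing on the table, 94 mm wide, 92 mm tall; origin at the middle of its underside.
- brown_piece: Bystander: a loose brown insulator standing on the table, 94 mm wide, 92 mm tall; origin at the middle of its underside.
- spool: Bystander: a small loose white porcelain spool, 40 mm wide, 42 mm tall; origin at the middle of its underside.
Mind the look-alikes: they are no part of the job. Of the things that look like the part that bears stand_top, the middle-sized one is meant.

How it is judged:
On the way, in this order (a step that is already met when the one before it is completed fails the run):
1. The gauge is seated in the hole, flange no more than 3 mm above the rim's normal height, upright, plungers still drawn in (span under 33 mm) (z of gauge_seat in the frame of cradle below 0.131 m and horizontal distance between gauge_seat and nest_mid below 0.016 m and angle between gauge_seat's own z axis and vertical below 0.08 rad and distance between plunger_a_end and plunger_b_end below 0.033 m), for 0.2 s.
2. With the gauge still seated the button is pressed (over 1.5 mm) and the plungers have sprung out (span over 35 mm) (z of gauge_seat in the frame of cradle below 0.131 m and horizontal distance between gauge_seat and nest_mid below 0.016 m and angle between gauge_seat's own z axis and vertical below 0.08 rad and value of joint button above 0.0015 m and distance between plunger_a_end and plunger_b_end above 0.035 m), for 0.1 s.
3. The button is up again (within 1 mm), the plungers locked against the wall, the gauge still seated (z of gauge_seat in the frame of cradle below 0.131 m and horizontal distance between gauge_seat and nest_mid below 0.016 m and angle between gauge_seat's own z axis and vertical below 0.08 rad and value of joint button below 0.001 m and distance between plunger_a_end and plunger_b_end between 0.035 and 0.0378 m), for 0.2 s.
4. The gauge is drawn clear of the hole (flange over 45 mm above the rim), still showing the hole's size (z of gauge_seat in the frame of cradle above 0.173 m and distance between plunger_a_end and plunger_b_end between 0.035 and 0.0378 m), for 0.1 s.
At the end, for the whole second after the job is handed in: The gauge stands at rest in its stand: flange centre within 6 mm of the stand's middle and within 2 mm above (3 mm below) its top, tilted less than 0.06 rad; plunger span between 35.0 and 37.8 mm; button up within 1 mm (horizontal distance between gauge_seat and stand_top below 0.006 m and z of gauge_seat in the frame of stand_top between -0.003 and 0.002 m and angle between gauge_seat's own z axis and vertical below 0.06 rad and distance between plunger_a_end and plunger_b_end between 0.035 and 0.0378 m and value of joint button below 0.001 m and linear speed of gauge below 0.02 m/s); the robot touches nothing.
It fails at once if The gauge presses on the glass or its nest with more than 25 N (all its contacts added up) (contact force between gauge and cradle above 25 N).
It fails at once if The robot touches the glass or its nest (over 1 N) (contact force between any of the arm, the fingers and cradle above 1 N).
It fails at once if The gauge is tipped over (more than 0.6 rad) (angle between gauge_seat's own z axis and vertical above 0.6 rad).
It fails at once if A bystander is moved by more than 20 mm (distance of any of blue_piece, amber_piece, purple_piece, clear_piece, brown_piece, spool from where it was at the start of the episode above 0.02 m).
It also fails if it takes over 72 s, if anything falls off the work surface, if the arm or the gripper's body presses on something with over 40 N, if the wrist force passes 120 N, or if a joint passes its speed limit or range.

## Robot

A 7-joint arm with a two-finger parallel gripper is mounted at the origin on the work surface. World frame = base frame: x ahead of the robot, y to its left, z up, the work surface at z = 0. Lengths are in m, angles in rad, forces in N, time in s.
With the tool pointing down it reaches from about 0.4 to 0.85 m from the base axis. Payload 4.5 kg.
Tool frame: the origin (TCP) lies midway between the tips of the shut fingers; the grasp point (between the pads) lies 19 mm behind it; z points along the fingers, x is the direction in which the jaws open and shut, and the axes are right-handed (so a half turn about z gives the same grasp; the last joint's range is limited). The gripper opens to 88 mm and grips with 3 to 60 N. Pads are 18 mm wide; open, the fingers measure 123 mm over their backs; the gripper's body (75 mm by 187 mm) begins 45 mm behind the grasp point.
Start: joints at [1.143, 0.689, -0.195, 1.565, 0.157, 0.902, -0.215], TCP at [0.279, -0.56, 0.239] pointing down, gripper open.
Joint ranges: [-3.01, 3.01], [-0.46, 2.08], [-1.47, 1.51], [0.13, 2.56], [-1, 4.14], [0.04, 2.09], [-2.66, 2.66]. Speed limits (rad/s): [2.57, 2.57, 3.14, 3.14, 3.14, 3.14, 3.14].

## Interface

Orientations are given as a unit quaternion [x, y, z, w].
In Python, from plant import r gives the robot as it stands. The module is installed in compiled form; this text tells all that it offers.
- The arm moves only by the tool play_rows, never from a script. Its argument "increments" is a list of rows, each a list of 7 numbers: the opening, from 0 (shut) to 1 (fully open), then the shift along the tool's x, y, z in mm, then the turn, a rotation vector about the tool's x, y, z in rad. In form: [[hand, dx, dy, dz, wx, wy, wz], ...]. A call has exactly 8 rows; each row shifts and turns the pose as measured when the row begins, along the tool's axes as they then stand; what a row does not reach is not made up. A row lasts 1/8 s, in which the tool goes at most 62.5 mm and 10.7 degrees, less where a joint would pass 70% of its speed; a pose out of reach is approached as far as the arm can. A call is refused whole if a number of a shift passes 62.5 or a number of a turn 0.188, either way. A call with a gripper value outside its range is refused whole. The fingers move at their own pace and stop on an object; "grip_force" is the grip in N (left out, the last holds). Time passes only in rows, so rows that do not move let the fingers close, or fill a call up. It gives the time, the measured TCP pose, the force and the opening at its end, in the units of the state.
- r.get_state(): the state, without advancing time (a new reading comes with each control period).
- r.snapshot(name): name is "scene" or "top" or "wrist"; returns the picture (384x512x3 uint8, red, green, blue); there is no depth.
- r.get_calibration(name): a dict with "fx", "fy", "cx", "cy" (pixels), "R" (3x3) and "t" (3): a world point X has camera coordinates R X + t. Camera axes: x right, y down, z forward; pixel columns grow to the right and rows downward; lengths in m; the calibration is good to about 2 mm. A picture is of the moment at which its call begins: read the wrist's pose just before it. get_calibration takes no time and is no camera call; for the wrist camera it gives the pose at the moment of the call.
- r.finish_job(): hands the job in, once; it reports no verdict.
The state is a dict: "clock": time; "q": joint angles; "qd": joint speeds; "joint_torque": joint torques, N m; "tool_pos": TCP position; "eef_rot": TCP orientation; "contact_force": force on the tool from outside, world axes, zero at the start; "moment": the same for the moment, N m; "opening": opening from 0.0 (shut) to 1.0 (fully open).
Only numpy, scipy, OpenCV 4.12 (cv2) and the standard library are available. Lean on these libraries where they do the work, as an engineer would, in place of code of your own. Each camera call takes 0.05 s, during which the arm holds its last target.

## Working session

There is one attempt and no reset: what is moved stays moved. The work goes in short steps, Python scripts to look and compute and a tool call to move; the robot and the scene stay as the last step left them, time stands still between calls to the robot, and variables do not carry over. Pictures are saved under pics/ and viewed, and the job is handed in when it is done.

Besides the shell and the picture viewer there is one more tool, called in YAML: its name, and indented under it one key for each argument. play_rows: Moves the arm, as the interface text tells. Its arguments: {"type":"object","properties":{"increments":{"type":"array"},"grip_force":{"type":"number"}},"required":["increments"]}

```bash
mkdir -p pics
python3 - <<'E'
from plant import r
import cv2
s=r.get_state(); print({k:(v if not hasattr(v,'round') or isinstance(v,float) else v.round(4)) for k,v in s.items()})
for n in ["scene","top"]:
    im=r.snapshot(n); cv2.imwrite(f"pics/{n}0.png",cv2.resize(im[:,:,::-1],(800,600),interpolation=cv2.INTER_CUBIC)); cv2.imwrite(f"pics/{n}0raw.png",im[:,:,::-1])
    print(n,r.get_calibration(n))
E
```

```text
{'clock': 0.0, 'q': array([ 1.1428,  0.69  , -0.1945,  1.5663,  0.1573,  0.9025, -0.2151]), 'qd': array([ 0.0001,  0.0005, -0.0016, -0.0003,  0.0003, -0.0001,  0.0012]), 'joint_torque': array([ 4.00000e-04, -5.27560e+01, -1.26610e+00, -1.53432e+01,
       -5.26000e-02,  6.60000e-03,  1.00000e-04]), 'tool_pos': array([ 0.2781, -0.559 ,  0.2379]), 'eef_rot': array([ 8.502e-01, -5.265e-01, -8.000e-04, -4.000e-04]), 'contact_force': array([ 0.2124, -0.305 , -0.3387]), 'moment': array([ 0.0125, -0.0239,  0.0203]), 'opening': 0.996792651079652}
scene {'fx': 418.856470296051, 'fy': 418.856470296051, 'cx': 261.33235736218876, 'cy': 190.0491799513742, 'R': array([[ 0.51928952,  0.85456936, -0.00704321],
       [ 0.67784851, -0.41689398, -0.60557478],
       [-0.52044192,  0.30969441, -0.79575724]]), 't': array([-0.30030541, -0.31959941,  1.53199978])}
top {'fx': 358.1947372996717, 'fy': 358.1947372996717, 'cx': 262.49748022834024, 'cy': 191.931206250317, 'R': array([[-2.50495609e-02, -9.99685940e-01, -7.35036177e-04],
       [-9.87364599e-01,  2.48558916e-02, -1.56503459e-01],
       [ 1.56472578e-01, -3.19459423e-03, -9.87677137e-01]]), 't': array([0.01399335, 0.55381108, 1.2423639 ])}
```

View pics/scene0.png

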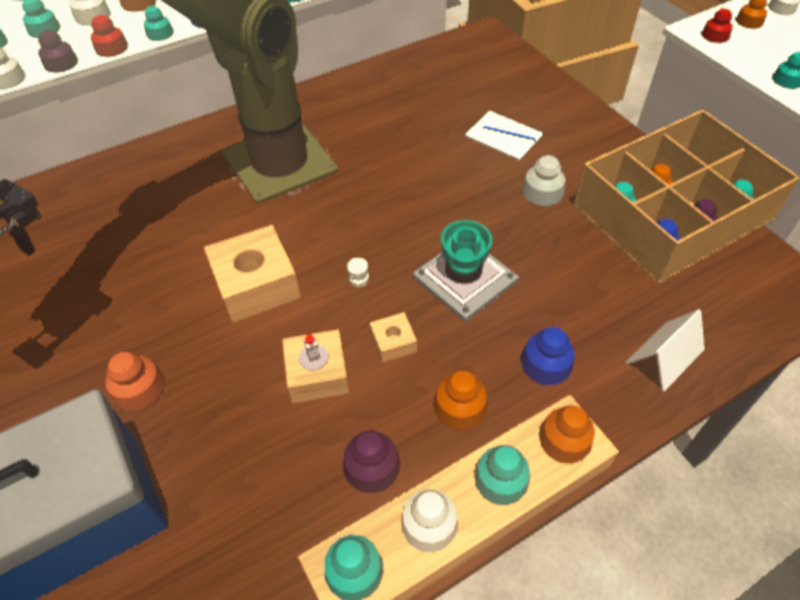

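View pics/top0.png

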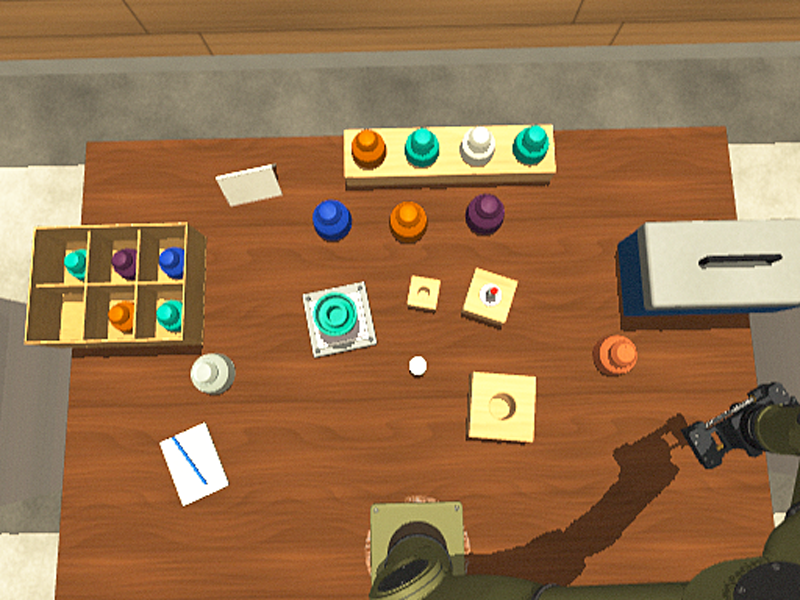

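Three blocks look like the stand in the top view: large at (502,407), middle at (490,297) and small at (424,293). The middle one fits: it is the middle size and it holds the gauge. I'll confirm it in a crop.

```bash
cat > h.py <<'E'
import numpy as np,cv2
from plant import r
def ray(c,u,v,z):
    R=np.array(c["R"]);t=np.array(c["t"]);C=-R.T@t
    d=R.T@np.array([(u-c["cx"])/c["fx"],(v-c["cy"])/c["fy"],1]); return C+d*(z-C[2])/d[2]
def proj(c,X):
    p=np.array(c["R"])@np.array(X)+np.array(c["t"]); return np.array([c["fx"]*p[0]/p[2]+c["cx"],c["fy"]*p[1]/p[2]+c["cy"]])
def crop(im,x0,y0,x1,y1,k,name):
    cv2.imwrite(name,cv2.resize(im[y0:y1,x0:x1],None,fx=k,fy=k,interpolation=cv2.INTER_CUBIC))
E
python3 - <<'E'
from h import *
a=cv2.imread("pics/top0raw.png"); b=cv2.imread("pics/scene0raw.png")
A=cv2.resize(a[165:215,288:338],None,fx=8,fy=8,interpolation=cv2.INTER_CUBIC)
B=cv2.resize(a[175:230,190:245],(400,400),interpolation=cv2.INTER_CUBIC)
cv2.imwrite("pics/c1.png",np.hstack([A,B]))
A=cv2.resize(b[205:260,175:230],(400,400),interpolation=cv2.INTER_CUBIC)
B=cv2.resize(b[135:205,262:332],(400,400),interpolation=cv2.INTER_CUBIC)
cv2.imwrite("pics/c2.png",np.hstack([A,B]))
E
```

```text
(no output)
```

View pics/c1.png

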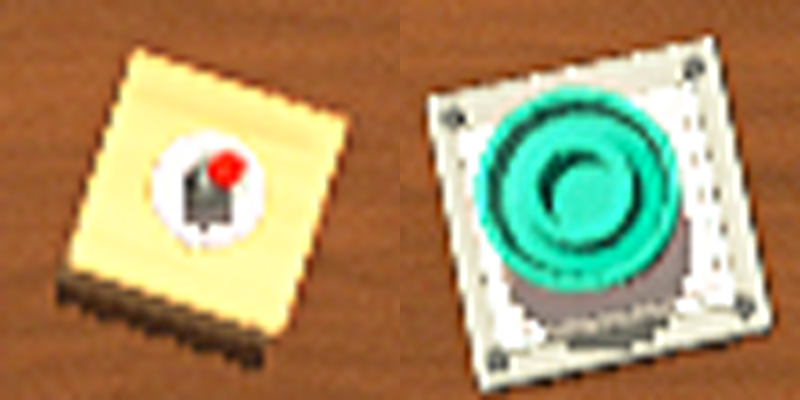

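View pics/c2.png

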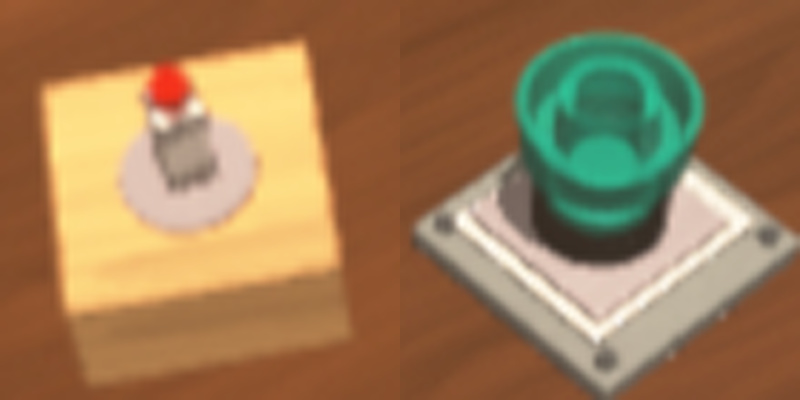

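Run:
```python
from h import *
c=r.get_calibration("top")
f=lambda x,y,k,ox,oy:((x+.5)/k-.5+ox,(y+.5)/k-.5+oy)
P=[ray(c,*f(x,y,8,288,165),.055) for x,y in [(135,48),(350,120),(280,335),(68,268)]]
print(np.round(P,4),np.mean(P,0)); 
e=P[1]-P[0];print("len",[np.linalg.norm(P[i]-P[i-1]) for i in range(4)],"yaw",np.degrees(np.arctan2(e[1],e[0])))
print("flange",ray(c,*f(208,188,8,288,165),.059),"btn",ray(c,*f(227,169,8,288,165),.117))
k=400/55
P=[ray(c,*f(x-400,y,k,190,175),.018) for x,y in [(428,98),(714,38),(772,325),(485,390)]]
print(np.round(P,4),np.mean(P,0)); e=P[1]-P[0];print("len",[np.linalg.norm(P[i]-P[i-1]) for i in range(4)],"yaw",np.degrees(np.arctan2(e[1],e[0])))
print("glass outer rim",ray(c,*f(577-400,188,k,190,175),.124),"boss",ray(c,*f(588-400,193,k,190,175),.128))
c=r.get_calibration("scene");k=400/55
print("scene btn",ray(c,*f(168,85,k,175,205),.115),"flange",ray(c,*f(189,173,k,175,205),.059))
c=r.get_calibration("wrist");print(c, r.get_state()["tool_pos"])
```

```text
[[ 0.6261 -0.1524  0.055 ]
 [ 0.5908 -0.2471  0.055 ]
 [ 0.4949 -0.2108  0.055 ]
 [ 0.5272 -0.1184  0.055 ]] [ 0.55973759 -0.18217453  0.055     ]
len [np.float64(0.1045961020248771), np.float64(0.10103511425063424), np.float64(0.10245562472799923), np.float64(0.097906374855227)] yaw -110.45190809592363
flange [ 0.56089474 -0.18155839  0.059     ] btn [ 0.55923399 -0.18141084  0.117     ]
[[0.5789 0.253  0.018 ]
 [0.606  0.1084 0.018 ]
 [0.4599 0.0813 0.018 ]
 [0.4313 0.224  0.018 ]] [0.51903055 0.16669281 0.018     ]
len [np.float64(0.15040582826808568), np.float64(0.14716492560214828), np.float64(0.14859715624893458), np.float64(0.14558014935628547)] yaw -79.35664840672229
glass outer rim [0.51656467 0.16382771 0.124     ] boss [0.51357138 0.15825162 0.128     ]
scene btn [ 0.56219142 -0.18333065  0.115     ] flange [ 0.56431958 -0.18364515  0.059     ]
{'fx': 265.5143440331131, 'fy': 265.5143440331131, 'cx': 257.1869435056698, 'cy': 185.1778354783929, 'R': array([[ 0.44637349, -0.89484409, -0.00218164],
       [-0.86363466, -0.43144107,  0.26075614],
       [-0.23427734, -0.11451049, -0.96540223]]), 't': array([-0.62418035, -0.03643371,  0.38825333])} [ 0.27818801 -0.55905575  0.23800354]
```

```bash
cat >> h.py <<'E'
from scipy.spatial.transform import Rotation as Ro
def cur():
    s=r.get_state(); return np.array(s["tool_pos"]),Ro.from_quat(s["eef_rot"]),s
def down(yawdeg):  # tool x at yaw, z down
    a=np.radians(yawdeg); c,s=np.cos(a),np.sin(a)
    return Ro.from_matrix(np.array([[c,s,0],[s,-c,0],[0,0,-1]]))
def yaw(R):
    x=R.apply([1,0,0]); return np.degrees(np.arctan2(x[1],x[0]))
def plan(target,yawdeg,n=8,z_up=True):
    p,R,s=cur(); T=down(yawdeg); rv=(R.inv()*T).as_rotvec(); d=(np.array(target)-p)
    print("now",p.round(4),"yaw",round(yaw(R),2),"tilt",np.round(R.apply([0,0,1]),3),"F",np.round(s["contact_force"],2),"open",round(float(s["opening"]),3),"t",s["clock"])
    Ri=R
    for i in range(n):
        l=Ri.inv().apply(d/n)*1000; print([round(float(v),1) for v in l],[round(float(v),4) for v in rv/n]); Ri=Ri*Ro.from_rotvec(rv/n)
E
python3 - <<'E'
from h import *
plan([.56,-.182,.27],-65)
E
```

```text
now [ 0.2782 -0.5591  0.238 ] yaw -63.54 tilt [-0.001  0.001 -1.   ] F [ 0.02 -0.03  0.6 ] open 0.998 t 0.1
[-26.5, -52.5, -4.0] [0.0, 0.0002, 0.0032]
[-26.7, -52.5, -4.0] [0.0, 0.0002, 0.0032]
[-26.8, -52.4, -4.0] [0.0, 0.0002, 0.0032]
[-27.0, -52.3, -4.0] [0.0, 0.0002, 0.0032]
[-27.2, -52.2, -4.0] [0.0, 0.0002, 0.0032]
[-27.3, -52.1, -4.0] [0.0, 0.0002, 0.0032]
[-27.5, -52.0, -4.0] [0.0, 0.0002, 0.0032]
[-27.7, -51.9, -4.0] [0.0, 0.0002, 0.0032]
```

play_rows:
  increments:
    - [1, -26.5, -52.5, -8, 0, 0, 0]
    - [1, -26.5, -52.5, -8, 0, 0, 0]
    - [1, -26.5, -52.5, -4, 0, 0, 0]
    - [1, -26.5, -52.5, -4, 0, 0, 0]
    - [1, -26.5, -52.5, 0, 0, 0, 0]
    - [1, -26.5, -52.5, 0, 0, 0, 0]
    - [1, -26.5, -52.5, 0, 0, 0, 0]
    - [1, -26.5, -52.5, 0, 0, 0, 0]

```text
clock: 1.1
tool_pos: [0.5645, -0.1779, 0.2587]
eef_rot: [0.847, -0.532, -0.003, 0.001]
contact_force: [0.7, -0.5, 0.4]
opening: 0.996
```

Run:
```python
from h import *
c=r.get_calibration("wrist"); im=r.snapshot("wrist")[:,:,::-1]; cv2.imwrite("pics/w1.png",cv2.resize(im,(800,600)));cv2.imwrite("pics/w1raw.png",im)
plan([.56,-.182,.25],-20); print(proj(c,[.56,-.182,.055]),proj(c,[.56,-.182,.117]))
import pickle; pickle.dump(c,open("pics/w1.pkl","wb"))
```

```text
now [ 0.5706 -0.1666  0.2588] yaw -63.57 tilt [-0.     0.009 -1.   ] F [4.19 6.37 0.86] open 1.002 t 1.15
[1.1, 2.0, 1.1] [-0.0009, 0.0008, -0.0951]
[0.9, 2.1, 1.1] [-0.0009, 0.0008, -0.0951]
[0.7, 2.2, 1.1] [-0.0009, 0.0008, -0.0951]
[0.5, 2.3, 1.1] [-0.0009, 0.0008, -0.0951]
[0.3, 2.3, 1.1] [-0.0009, 0.0008, -0.0951]
[0.1, 2.3, 1.1] [-0.0009, 0.0008, -0.0951]
[-0.1, 2.3, 1.1] [-0.0009, 0.0008, -0.0951]
[-0.4, 2.3, 1.1] [-0.0009, 0.0008, -0.0951]
[258.93961839 168.76604906] [259.0619316  180.26214612]
```

View pics/w1.png

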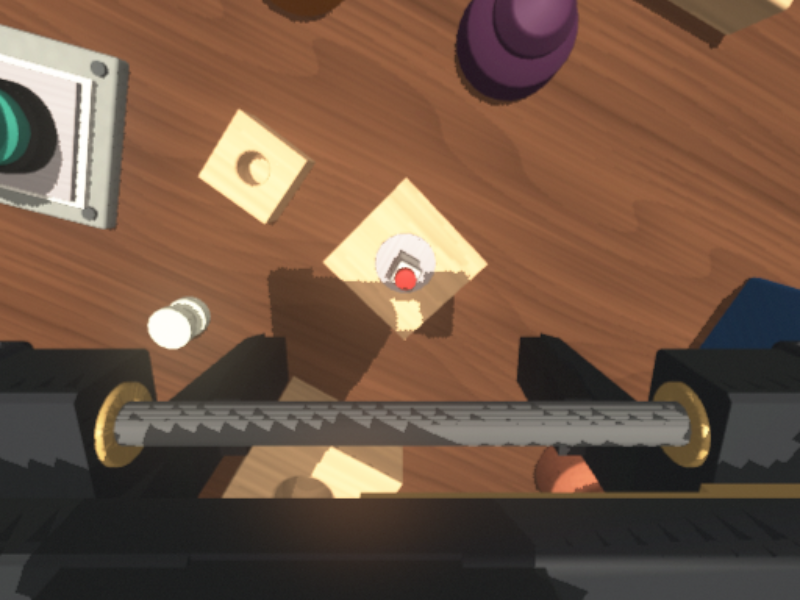

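The stand (middle block, gauge at (405,270)) is confirmed, and the square handle lines up with the block's sides. Next I turn the tool by about 43° and look again once it is at rest.

play_rows:
  increments:
    - [1, 1, 2, 1, 0, 0, -0.126]
    - [1, 1, 2, 1, 0, 0, -0.126]
    - [1, 1, 2, 1, 0, 0, -0.126]
    - [1, 0.5, 2, 1, 0, 0, -0.126]
    - [1, 0, 2, 1, 0, 0, -0.126]
    - [1, 0, 2, 1, 0, 0, -0.12]
    - [1, 0, 0, 0, 0, 0, 0]
    - [1, 0, 0, 0, 0, 0, 0]

```text
clock: 2.15
tool_pos: [0.5629, -0.1741, 0.2491]
eef_rot: [0.986, -0.164, -0.005, -0.006]
contact_force: [0.5, -0.6, -0.1]
opening: 1.002
```

```bash
cat > look.py <<'E'
from h import *
import sys,pickle
n=sys.argv[1]; cam=sys.argv[2] if len(sys.argv)>2 else "wrist"
c=r.get_calibration(cam); im=r.snapshot(cam)[:,:,::-1]; cv2.imwrite(f"pics/{n}.png",cv2.resize(im,(800,600)));cv2.imwrite(f"pics/{n}raw.png",im); pickle.dump(c,open(f"pics/{n}.pkl","wb"))
E
python3 look.py w2
python3 - <<'E'
from h import *
plan([.56,-.182,.25],-20.45)
E
```

```text
now [ 0.5629 -0.1741  0.2491] yaw -18.88 tilt [-0.007  0.012 -1.   ] F [0.2  0.69 0.62] open 0.999 t 2.2
[-0.0, 1.0, -0.1] [-0.0011, 0.0014, 0.0034]
[-0.0, 1.0, -0.1] [-0.0011, 0.0014, 0.0034]
[-0.0, 1.0, -0.1] [-0.0011, 0.0014, 0.0034]
[-0.0, 1.0, -0.1] [-0.0011, 0.0014, 0.0034]
[-0.0, 1.0, -0.1] [-0.0011, 0.0014, 0.0034]
[-0.0, 1.0, -0.1] [-0.0011, 0.0014, 0.0034]
[-0.0, 1.0, -0.1] [-0.0011, 0.0014, 0.0034]
[-0.0, 1.0, -0.1] [-0.0011, 0.0014, 0.0034]
```

View pics/w2.png

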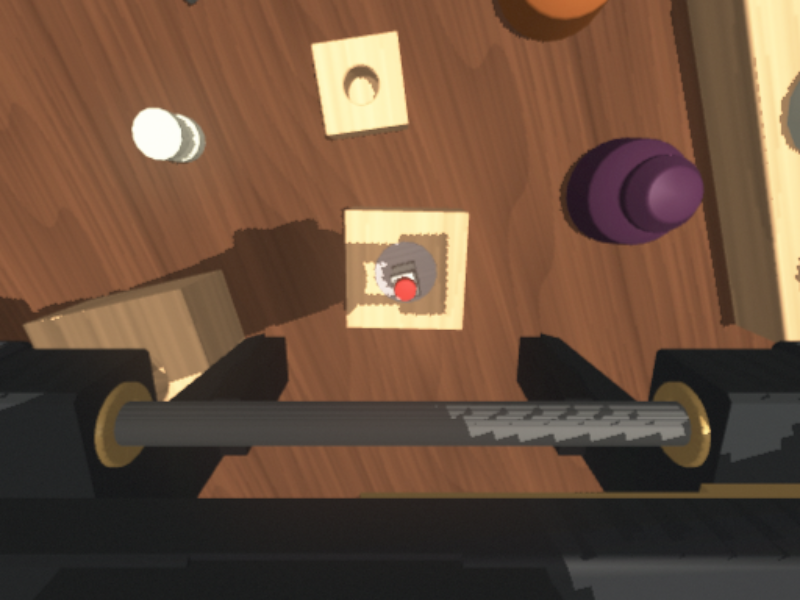

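Run:
```python
from h import *
im=cv2.imread("pics/w2raw.png"); crop(im,215,130,305,215,7,"pics/w2c.png")
```

```text
(no output)
```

View pics/w2c.png

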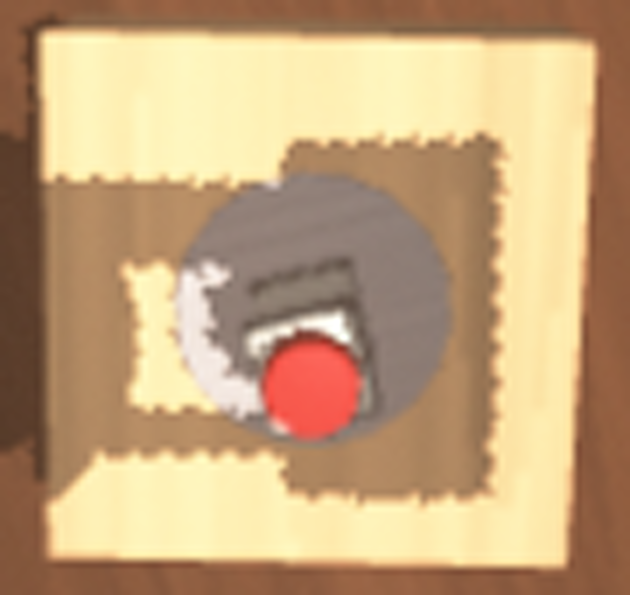

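Run:
```python
from h import *
import pickle
c=pickle.load(open("pics/w2.pkl","rb"))
f=lambda x,y:((x+.5)/7-.5+215,(y+.5)/7-.5+130)
def g(x,y,z): return ray(c,*f(x,y),z)
P=[g(x,y,.055) for x,y in [(40,32),(596,42),(568,568),(48,558)]]
print(np.round(P,4),np.mean(P,0))
for i in range(4):
    e=P[i]-P[i-1];print(np.linalg.norm(e),np.degrees(np.arctan2(e[1],e[0])))
print("flange",g(313,309,.059),"btn",g(311,386,.117))
for a,b,z in [((250,290),(352,263),.059),((243,328),(350,303),.105),((352,263),(380,410),.07)]:
    e=g(*b,z)-g(*a,z);print(np.linalg.norm(e),np.degrees(np.arctan2(e[1],e[0])))
```

```text
[[ 0.5309 -0.1174  0.055 ]
 [ 0.6251 -0.1514  0.055 ]
 [ 0.5914 -0.2457  0.055 ]
 [ 0.4967 -0.2117  0.055 ]] [ 0.56103544 -0.18154951  0.055     ]
0.10027186107209915 70.03336052878538
0.10006290712913476 -19.821972517773847
0.10020088524106902 -109.64004686522664
0.10063426739146818 160.21854293795906
flange [ 0.56143653 -0.18067362  0.059     ] btn [ 0.56143525 -0.18039021  0.117     ]
0.019414391570225172 -3.6625817144576107
0.017545974910706197 -5.281175787911295
0.02749456617882017 -97.8218376729343
```

The stand's centre is at (0.561,-0.1815) and the gauge axis at (0.5614,-0.1805). The handle is yawed about -5°, so it isn't parallel to the block. I'll align to that and come down part-way.

Run:
```python
from h import *
plan([.5614,-.1805,.145],-5.3,6)
```

```text
now [ 0.5629 -0.1741  0.2491] yaw -18.88 tilt [-0.007  0.012 -1.   ] F [0.2  0.69 0.62] open 0.999 t 2.2
[0.3, 1.2, 17.3] [-0.0017, 0.0016, -0.0395]
[0.2, 1.2, 17.3] [-0.0017, 0.0016, -0.0395]
[0.1, 1.2, 17.3] [-0.0017, 0.0016, -0.0395]
[0.1, 1.2, 17.3] [-0.0017, 0.0016, -0.0395]
[-0.0, 1.1, 17.3] [-0.0017, 0.0016, -0.0395]
[-0.1, 1.1, 17.3] [-0.0017, 0.0016, -0.0395]
```

play_rows:
  increments:
    - [1, 0.2, 1.2, 17, -0.002, 0.002, -0.041]
    - [1, 0.2, 1.2, 17, -0.002, 0.002, -0.041]
    - [1, 0.2, 1.2, 17, -0.002, 0.002, -0.041]
    - [1, 0, 1.2, 17, -0.002, 0.002, -0.041]
    - [1, 0, 1.2, 17, -0.002, 0.002, -0.041]
    - [1, 0, 1.2, 17, -0.002, 0.002, -0.041]
    - [1, 0, 0, 0, 0, 0, 0]
    - [1, 0, 0, 0, 0, 0, 0]

```text
clock: 3.2
tool_pos: [0.5633, -0.1805, 0.1443]
eef_rot: [0.999, -0.04, 0.003, 0.002]
contact_force: [1.0, -0.2, 0.5]
opening: 1.001
```

```bash
python3 look.py w3
python3 - <<'E'
from h import *
plan([.5614,-.1805,.067],-5.3,6)
E
```

```text
now [ 0.5631 -0.1806  0.1444] yaw -4.59 tilt [ 0.005 -0.004 -1.   ] F [0.06 0.05 0.89] open 1.0 t 3.25
[-0.4, -0.0, 12.9] [0.0006, -0.0009, 0.0021]
[-0.3, -0.0, 12.9] [0.0006, -0.0009, 0.0021]
[-0.3, -0.0, 12.9] [0.0006, -0.0009, 0.0021]
[-0.3, -0.0, 12.9] [0.0006, -0.0009, 0.0021]
[-0.3, -0.0, 12.9] [0.0006, -0.0009, 0.0021]
[-0.3, 0.0, 12.9] [0.0006, -0.0009, 0.0021]
```

View pics/w3.png

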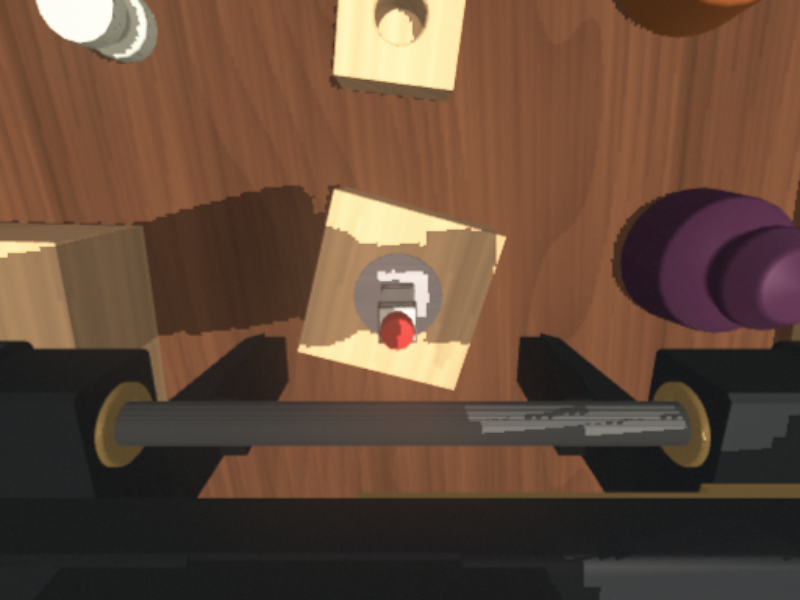

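play_rows:
  increments:
    - [1, -0.3, 0, 13, 0, 0, 0.003]
    - [1, -0.3, 0, 13, 0, -0.002, 0.003]
    - [1, -0.3, 0, 13, 0, -0.002, 0.003]
    - [1, -0.3, 0, 13, 0, 0, 0.002]
    - [1, -0.3, 0, 12.5, 0, 0, 0]
    - [1, -0.2, 0, 12.5, 0, 0, 0]
    - [1, 0, 0, 0, 0, 0, 0]
    - [1, 0, 0, 0, 0, 0, 0]

```text
clock: 4.25
tool_pos: [0.562, -0.1807, 0.062]
eef_rot: [0.999, -0.046, 0.001, 0.002]
contact_force: [-0.5, 0.5, 0.3]
opening: 1.001
```

```bash
python3 look.py w4
python3 - <<'E'
from h import *
plan([.5614,-.1805,.067],-5.3,4)
E
```

```text
now [ 0.5619 -0.1807  0.0621] yaw -5.29 tilt [ 0.001 -0.004 -1.   ] F [ 0.26 -0.95  0.07] open 1.005 t 4.3
[-0.1, -0.0, -1.2] [0.001, -0.0004, 0.0001]
[-0.1, -0.0, -1.2] [0.001, -0.0004, 0.0001]
[-0.1, -0.0, -1.2] [0.001, -0.0004, 0.0001]
[-0.1, -0.0, -1.2] [0.001, -0.0004, 0.0001]
```

View pics/w4.png

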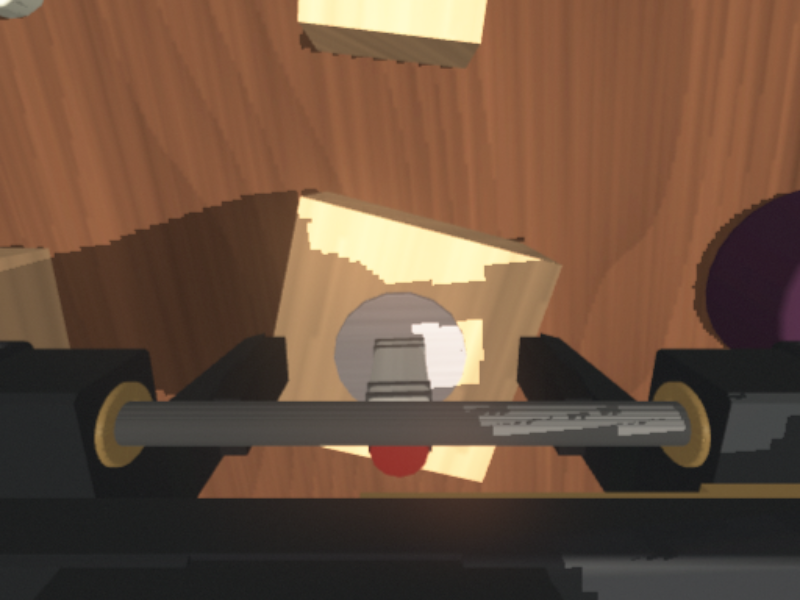

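The handle sits centred between the pads. I raise 5 mm and close.

play_rows:
  increments:
    - [1, -0.3, 0, -5, 0.003, 0, 0]
    - [1, 0, 0, 0, 0, 0, 0]
    - [0, 0, 0, 0, 0, 0, 0]
    - [0, 0, 0, 0, 0, 0, 0]
    - [0, 0, 0, 0, 0, 0, 0]
    - [0, 0, 0, 0, 0, 0, 0]
    - [0, 0, 0, 0, 0, 0, 0]
    - [0, 0, 0, 0, 0, 0, 0]
  grip_force: 25

```text
clock: 5.3
tool_pos: [0.5624, -0.1809, 0.0687]
eef_rot: [0.999, -0.046, 0.002, 0.001]
contact_force: [0.0, -0.4, 0.8]
opening: 0.341
```

Run:
```python
from h import *
plan([.5614,-.1805,.160],-5.3,6)
s=r.get_state();print(s["opening"]*88)
```

```text
now [ 0.5624 -0.1809  0.0687] yaw -5.3 tilt [ 0.004 -0.001 -1.   ] F [ 0.01 -0.42  0.75] open 0.341 t 5.3
[-0.1, -0.0, -15.2] [0.0002, -0.0007, -0.0]
[-0.1, -0.0, -15.2] [0.0002, -0.0007, -0.0]
[-0.1, -0.1, -15.2] [0.0002, -0.0007, -0.0]
[-0.1, -0.1, -15.2] [0.0002, -0.0007, -0.0]
[-0.1, -0.1, -15.2] [0.0002, -0.0007, -0.0]
[-0.2, -0.1, -15.2] [0.0002, -0.0007, -0.0]
29.97811559136304
```

Still closing.

play_rows:
  increments:
    - [0, 0, 0, 0, 0, 0, 0]
    - [0, 0, 0, 0, 0, 0, 0]
    - [0, 0, 0, 0, 0, 0, 0]
    - [0, 0, 0, 0, 0, 0, 0]
    - [0, 0, 0, 0, 0, 0, 0]
    - [0, 0, 0, 0, 0, 0, 0]
    - [0, 0, 0, 0, 0, 0, 0]
    - [0, 0, 0, 0, 0, 0, 0]

```text
clock: 6.3
tool_pos: [0.562, -0.1809, 0.0686]
eef_rot: [0.999, -0.046, 0.002, 0.001]
contact_force: [-0.4, 0.7, 0.0]
opening: 0.2
```

Run:
```python
from h import *
plan([.5614,-.1805,.190],-5.3,6)
s=r.get_state();print(s["opening"]*88,s["eef_rot"])
```

```text
now [ 0.562  -0.1809  0.0686] yaw -5.3 tilt [ 0.003 -0.001 -1.   ] F [-0.43  0.7   0.02] open 0.2 t 6.3
[-0.0, -0.0, -20.2] [0.0002, -0.0005, -0.0]
[-0.0, -0.0, -20.2] [0.0002, -0.0005, -0.0]
[-0.1, -0.0, -20.2] [0.0002, -0.0005, -0.0]
[-0.1, -0.0, -20.2] [0.0002, -0.0005, -0.0]
[-0.1, -0.0, -20.2] [0.0002, -0.0005, -0.0]
[-0.1, -0.1, -20.2] [0.0002, -0.0005, -0.0]
17.5963742692128 [ 9.98928617e-01 -4.62478967e-02  1.55923204e-03  5.64808552e-04]
```

Gripped, with the jaws at 17.6 mm. The seat plane is 13.6 mm below the TCP. Now I lift.

play_rows:
  increments:
    - [0, 0, 0, -15, 0, 0, 0]
    - [0, 0, 0, -25, 0, 0, 0]
    - [0, 0, 0, -25, 0, 0, 0]
    - [0, 0, 0, -25, 0, 0, 0]
    - [0, 0, 0, -25, 0, 0, 0]
    - [0, 0, 0, -25, 0, 0, 0]
    - [0, 0, 0, -20, 0, 0, 0]
    - [0, 0, 0, 0, 0, 0, 0]

```text
clock: 7.3
tool_pos: [0.5592, -0.1805, 0.2366]
eef_rot: [0.999, -0.046, 0.0, 0.0]
contact_force: [0.3, -0.4, -3.9]
opening: 0.203
```

```bash
python3 look.py w5
python3 - <<'E'
from h import *
plan([.52,.06,.25],-5.3,8)
s=r.get_state();print(s["opening"]*88,s["eef_rot"])
E
```

```text
now [ 0.5584 -0.1805  0.2355] yaw -5.25 tilt [-0.002 -0.    -1.   ] F [-0.27  0.36 -4.04] open 0.202 t 7.35
[-7.5, -29.5, -1.8] [0.0001, 0.0002, 0.0001]
[-7.5, -29.5, -1.8] [0.0001, 0.0002, 0.0001]
[-7.5, -29.5, -1.8] [0.0001, 0.0002, 0.0001]
[-7.5, -29.5, -1.8] [0.0001, 0.0002, 0.0001]
[-7.5, -29.5, -1.8] [0.0001, 0.0002, 0.0001]
[-7.5, -29.5, -1.8] [0.0001, 0.0002, 0.0001]
[-7.6, -29.5, -1.8] [0.0001, 0.0002, 0.0001]
[-7.6, -29.5, -1.8] [0.0001, 0.0002, 0.0001]
17.739418685359126 [ 9.98948724e-01 -4.58299948e-02 -9.97080531e-04  2.52927526e-04]
```

View pics/w5.png

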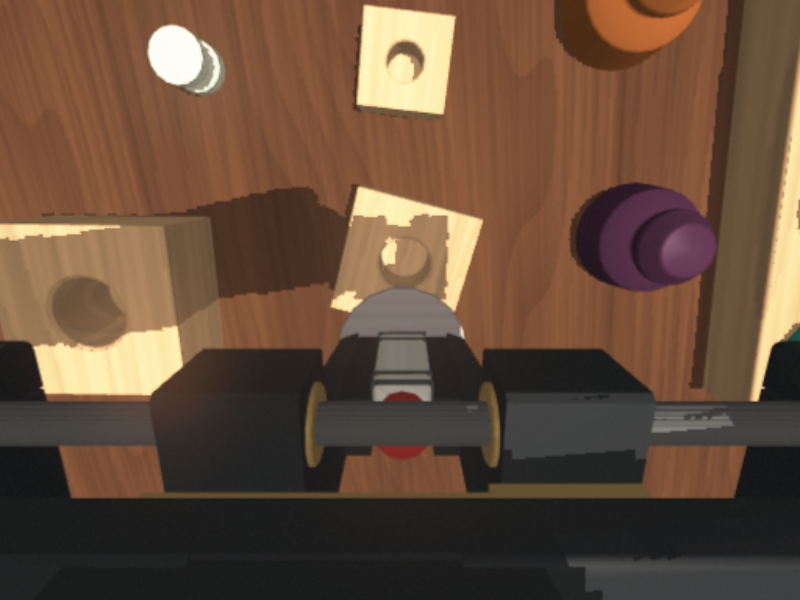

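The gauge is held upright and out of the stand, and the stand mouth shows empty at (405,257). I carry it to a viewing position south of the glass.

play_rows:
  increments:
    - [0, -6, -32, -5, 0, 0, 0]
    - [0, -6, -32, -5, 0, 0, 0]
    - [0, -6, -32, -5, 0, 0, 0]
    - [0, -6, -32, -5, 0, 0, 0]
    - [0, -6, -32, 0, 0, 0, 0]
    - [0, -6, -32, 0, 0, 0, 0]
    - [0, -6, -32, 0, 0, 0, 0]
    - [0, 0, 0, 0, 0, 0, 0]

```text
clock: 8.35
tool_pos: [0.5297, 0.0517, 0.2469]
eef_rot: [0.999, -0.046, -0.01, 0.001]
contact_force: [0.9, 0.2, -3.3]
opening: 0.2
```

play_rows:
  increments:
    - [0, 0, 0, 0, 0, 0, 0]
    - [0, 0, 0, 0, 0, 0, 0]
    - [0, 0, 0, 0, 0, 0, 0]
    - [0, 0, 0, 0, 0, 0, 0]
    - [0, 0, 0, 0, 0, 0, 0]
    - [0, 0, 0, 0, 0, 0, 0]
    - [0, 0, 0, 0, 0, 0, 0]
    - [0, 0, 0, 0, 0, 0, 0]

```text
clock: 9.35
tool_pos: [0.5292, 0.0469, 0.2453]
eef_rot: [0.999, -0.049, -0.012, 0.002]
contact_force: [0.2, -0.3, -4.5]
opening: 0.201
```

```bash
python3 look.py w6
python3 - <<'E'
from h import *
plan([.515,.16,.25],-5.3,8)
im=cv2.imread("pics/w6raw.png")
crop(im,160,40,360,190,4,"pics/w6c.png")
import pickle
c=pickle.load(open("pics/w5.pkl","rb"));print(ray(c,405/1.5625-.2,257/1.5625-.2,.055))
E
```

```text
now [0.5292 0.0469 0.2453] yaw -5.64 tilt [-0.023 -0.004 -1.   ] F [ 0.28 -0.13 -2.79] open 0.203 t 9.4
[-3.2, -13.9, -0.6] [0.0007, 0.0029, -0.0007]
[-3.2, -13.9, -0.6] [0.0007, 0.0029, -0.0007]
[-3.1, -13.9, -0.6] [0.0007, 0.0029, -0.0007]
[-3.1, -13.9, -0.6] [0.0007, 0.0029, -0.0007]
[-3.1, -13.9, -0.6] [0.0007, 0.0029, -0.0007]
[-3.1, -13.9, -0.6] [0.0007, 0.0029, -0.0007]
[-3.1, -13.9, -0.6] [0.0007, 0.0029, -0.0007]
[-3.1, -13.9, -0.6] [0.0007, 0.0029, -0.0007]
[ 0.56196921 -0.17538159  0.055     ]
```

View pics/w6.png

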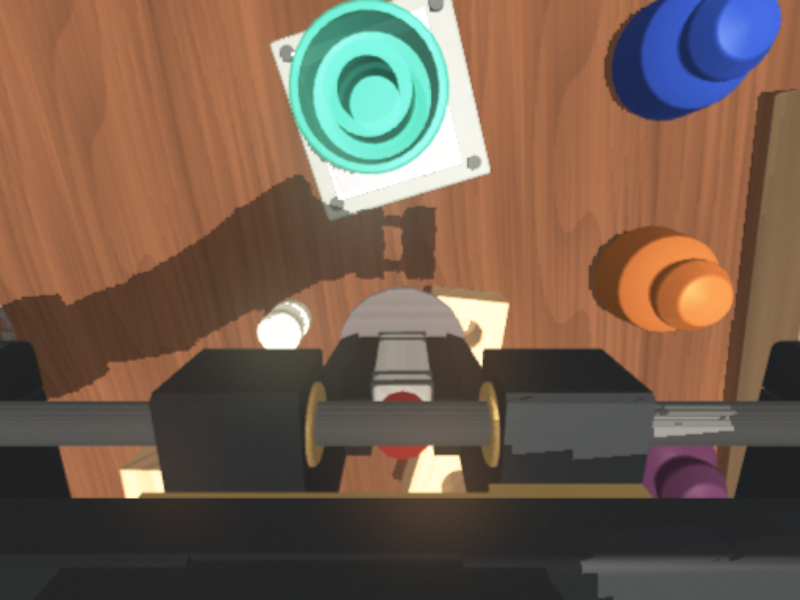

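View pics/w6c.png

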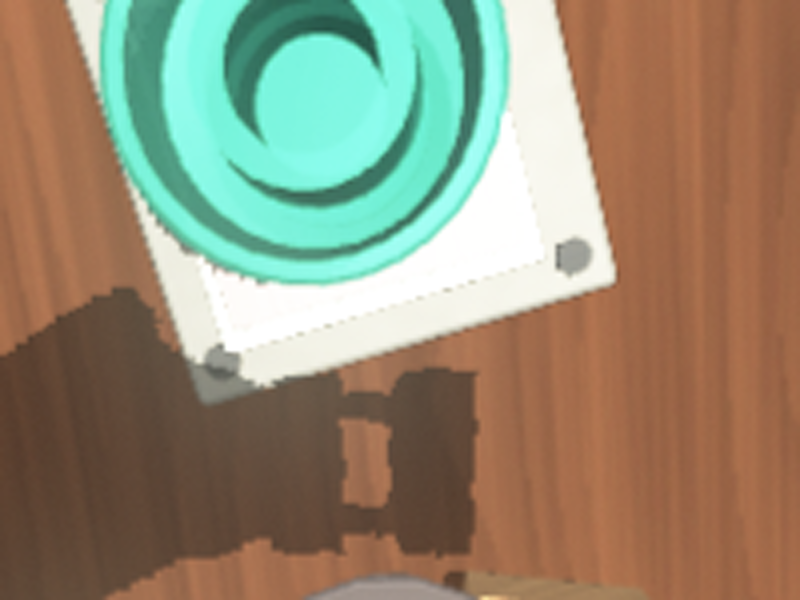

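play_rows:
  increments:
    - [0, -2.5, -9, -1, 0, 0.005, 0]
    - [0, -2.5, -9, -1, 0, 0.005, 0]
    - [0, -2.5, -9, -1, 0, 0.005, 0]
    - [0, -2.5, -9, -1, 0, 0.005, 0]
    - [0, -2.5, -9, -1, 0, 0.003, 0]
    - [0, 0, 0, 0, 0, 0, 0]
    - [0, 0, 0, 0, 0, 0, 0]
    - [0, 0, 0, 0, 0, 0, 0]

```text
clock: 10.4
tool_pos: [0.5204, 0.0974, 0.2507]
eef_rot: [0.999, -0.048, 0.001, 0.003]
contact_force: [0.3, 0.2, -3.2]
opening: 0.2
```

```bash
python3 look.py w7; python3 look.py t7 top
python3 - <<'E'
from h import *
plan([.515,.16,.25],-5.3,8)
im=cv2.imread("pics/w7raw.png")
crop(im,160,25,320,145,5,"pics/w7c.png")
im=cv2.imread("pics/t7raw.png")
crop(im,180,165,260,225,10,"pics/t7c.png")
E
```

```text
now [0.5203 0.0973 0.2507] yaw -5.53 tilt [ 0.001 -0.006 -1.   ] F [ 0.13 -0.22 -4.14] open 0.2 t 10.5
[-1.4, -7.7, 0.0] [0.0007, -0.0002, -0.0005]
[-1.4, -7.7, 0.0] [0.0007, -0.0002, -0.0005]
[-1.4, -7.7, 0.1] [0.0007, -0.0002, -0.0005]
[-1.4, -7.7, 0.1] [0.0007, -0.0002, -0.0005]
[-1.4, -7.7, 0.1] [0.0007, -0.0002, -0.0005]
[-1.4, -7.7, 0.1] [0.0007, -0.0002, -0.0005]
[-1.4, -7.7, 0.1] [0.0007, -0.0002, -0.0005]
[-1.4, -7.7, 0.1] [0.0007, -0.0002, -0.0005]
```

View pics/w7c.png

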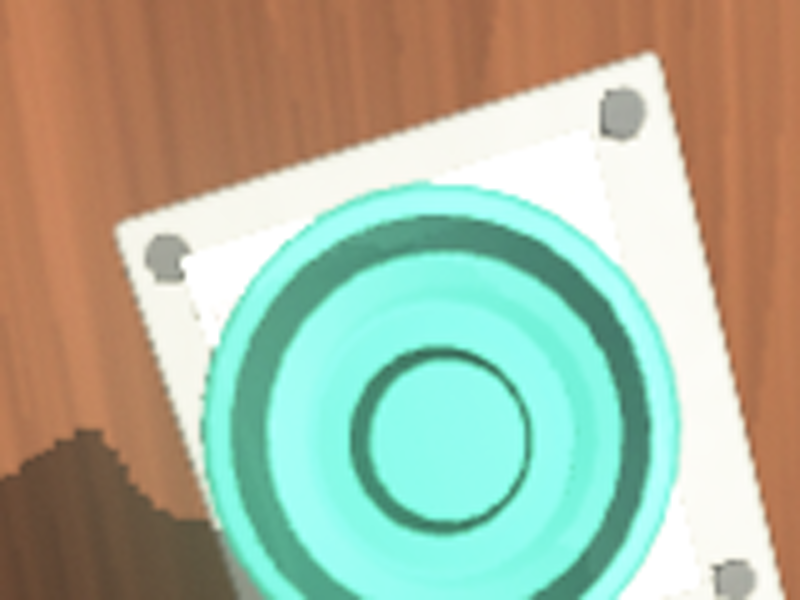

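View pics/t7c.png

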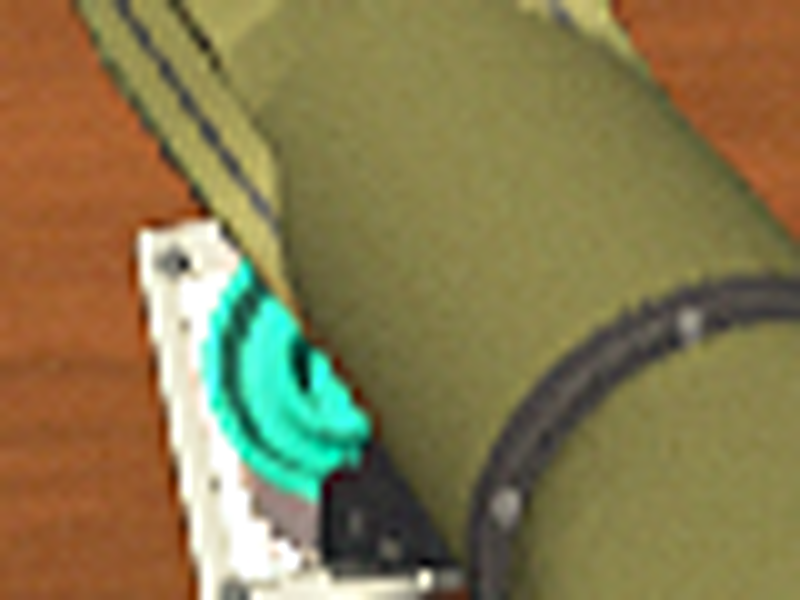

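Run:
```python
from h import *
import pickle
c=pickle.load(open("pics/w7.pkl","rb"))
f=lambda x,y:((x+.5)/5-.5+160,(y+.5)/5-.5+25)
g=lambda x,y,z: ray(c,*f(x,y),z)
for n,pts,z in [("rim",[(350,440),(531,440),(440,346),(440,535)],.128),("floor",[(372,440),(527,440),(440,358),(440,522)],.076)]:
    P=[g(*p,z) for p in pts]; print(n,np.mean(P,0),np.linalg.norm(P[0]-P[1]),np.linalg.norm(P[2]-P[3]))
# auto: teal mask outer contour, fit circle after projecting at z=.124
im=cv2.imread("pics/w7raw.png"); hsv=cv2.cvtColor(im,cv2.COLOR_BGR2HSV)
m=cv2.inRange(hsv,(75,60,40),(95,255,255)); m=cv2.morphologyEx(m,cv2.MORPH_CLOSE,np.ones((7,7)))
k=max(cv2.findContours(m,cv2.RETR_EXTERNAL,cv2.CHAIN_APPROX_NONE)[0],key=cv2.contourArea)[:,0,:]
print(k.min(0),k.max(0))
P=np.array([ray(c,u,v,.124)[:2] for u,v in k if v<140])
from scipy.optimize import least_squares
s=least_squares(lambda q:np.hypot(*(P-q[:2]).T)-q[2],[.515,.16,.048],loss="soft_l1",f_scale=.001);print("skirt",s.x,np.abs(s.fun).mean())
# projected check circle
q=[g(*p,.018) for p in [(115,228),(655,52)]];print("plate",q, np.linalg.norm(q[0]-q[1]),np.degrees(np.arctan2(*(q[1]-q[0])[1::-1])))
e=(q[1]-q[0])/np.linalg.norm(q[1]-q[0]); n=np.array([e[1],-e[0],0]); print((q[0]+q[1])/2+n*.075)
# gauge flange location in the image
im7=im; crop(im7,200,170,310,300,5,"pics/w7g.png")
```

```text
rim [0.51771225 0.1644678  0.128     ] 0.03515594035078368 0.03543232895803
floor [0.51701537 0.16450655 0.076     ] 0.03596239294120977 0.036715764469325445
[200  61] [295 160]
skirt [0.5176431  0.16429525 0.04659599] 0.0002564055100844784
plate [array([0.43444025, 0.22655855, 0.018     ]), array([0.57859521, 0.25457214, 0.018     ])] 0.146851671394907 10.997205086262056
[0.52082481 0.16694261 0.018     ]
```

View pics/w7g.png

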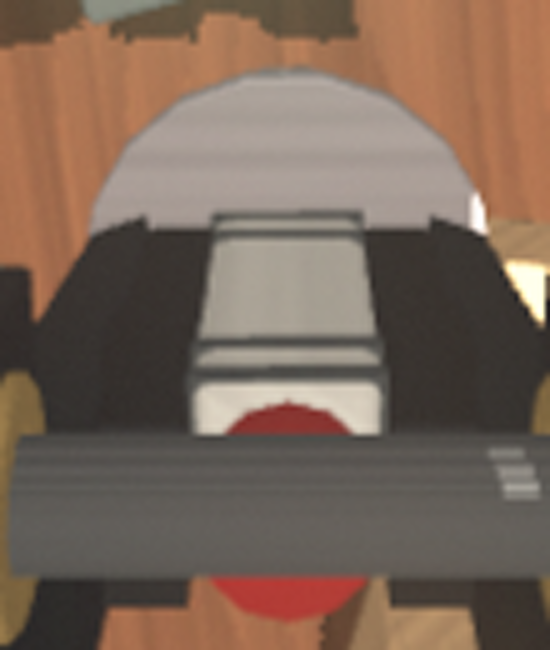

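Run:
```python
from h import *
import pickle
from scipy.optimize import least_squares
c=pickle.load(open("pics/w7.pkl","rb"))
f=lambda x,y:((x+.5)/5-.5+200,(y+.5)/5-.5+170)
tcp=np.array([.5203,.0973,.2507])
pts=[(92,220),(110,175),(152,125),(195,95),(240,75),(290,68),(340,76),(385,95),(428,127),(460,165)]
P=np.array([ray(c,*f(*p),tcp[2]-.0096)[:2] for p in pts])
s=least_squares(lambda q:np.hypot(*(P-q[:2]).T)-.026,[.52,.097]);print("flange",s.x,s.x-tcp[:2],s.fun.round(4))
s=least_squares(lambda q:np.hypot(*(P-q[:2]).T)-q[2],[.52,.097,.026]);print(s.x)
b=ray(c,*f(289,511),tcp[2]+.0484);print("btn",b,b[:2]-tcp[:2])
```

```text
flange [0.52063252 0.0967081 ] [ 0.00033252 -0.0005919 ] [-0.0004 -0.0003 -0.0003 -0.0001  0.0005  0.0006  0.0003 -0.0001 -0.0005
 -0.0007]
[0.52053403 0.09833352 0.0246756 ]
btn [0.52082516 0.10096345 0.2991    ] [0.00052516 0.00366345]
```

All three fits put the hole axis at (0.5177, 0.1644): rim, floor and skirt. The gauge axis is within about 0.5 mm of the TCP. I move over the hole, nose about 30 mm above the rim.

play_rows:
  increments:
    - [0, -0.6, -11, 4, 0.001, 0, 0]
    - [0, -0.6, -11, 4, 0.001, 0, 0]
    - [0, -0.6, -11, 4, 0.001, 0, 0]
    - [0, -0.6, -11, 5, 0.001, 0, 0]
    - [0, -0.6, -11, 5, 0.001, 0, 0]
    - [0, -0.6, -11, 5, 0, 0, 0]
    - [0, 0, 0, 0, 0, 0, 0]
    - [0, 0, 0, 0, 0, 0, 0]

```text
clock: 11.5
tool_pos: [0.5231, 0.1689, 0.221]
eef_rot: [0.999, -0.048, 0.0, -0.0]
contact_force: [-0.2, -0.3, -3.7]
opening: 0.201
```

```bash
python3 look.py w8; python3 look.py s8 scene
python3 - <<'E'
from h import *
plan([.5173,.1647,.205],-5.3,4)
im=cv2.imread("pics/w8raw.png")
crop(im,160,110,350,300,3,"pics/w8c.png")
im=cv2.imread("pics/s8raw.png")
crop(im,250,90,350,190,5,"pics/s8c.png")
E
```

```text
now [0.5231 0.1689 0.2211] yaw -5.47 tilt [ 0.001  0.001 -1.   ] F [ 0.27  0.01 -3.2 ] open 0.199 t 11.6
[-1.4, 1.2, 4.0] [-0.0002, -0.0002, -0.0008]
[-1.4, 1.2, 4.0] [-0.0002, -0.0002, -0.0008]
[-1.4, 1.2, 4.0] [-0.0002, -0.0002, -0.0008]
[-1.4, 1.2, 4.0] [-0.0002, -0.0002, -0.0008]
```

View pics/w8c.png

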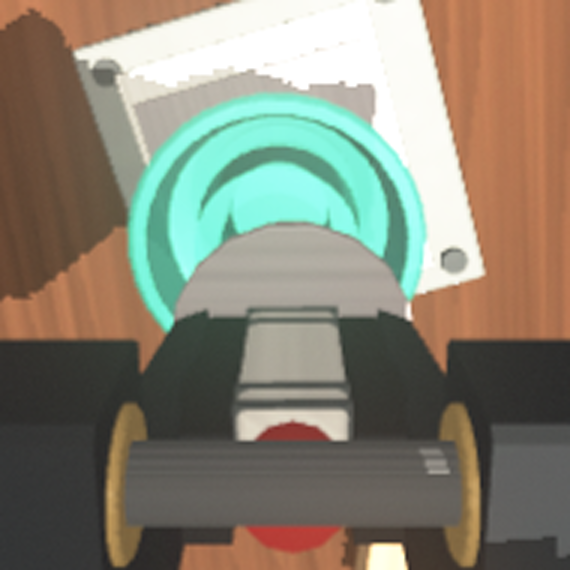

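View pics/s8c.png

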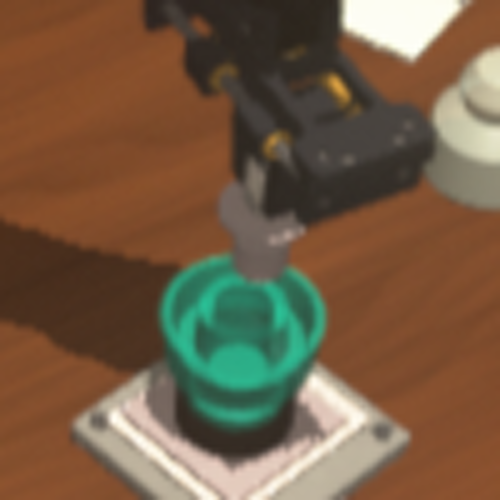

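play_rows:
  increments:
    - [0, -1.4, 1.2, 4, 0, 0, 0]
    - [0, -1.4, 1.2, 4, 0, 0, 0]
    - [0, -1.4, 1.2, 4, 0, 0, 0]
    - [0, -1.4, 1.2, 4, 0, 0, 0]
    - [0, 0, 0, 4, 0, 0, 0]
    - [0, 0, 0, 4, 0, 0, 0]
    - [0, 0, 0, 0, 0, 0, 0]
    - [0, 0, 0, 0, 0, 0, 0]

```text
clock: 12.6
tool_pos: [0.5169, 0.1631, 0.1954]
eef_rot: [0.999, -0.049, 0.0, 0.0]
contact_force: [-0.6, -0.2, -3.6]
opening: 0.197
```

Run:
```python
from h import *
plan([.5173,.1647,.190],-5.3,1)
```

```text
now [0.5169 0.1631 0.1954] yaw -5.58 tilt [ 0.001 -0.    -1.   ] F [-0.64 -0.16 -3.6 ] open 0.197 t 12.6
[0.2, -1.6, 5.4] [0.0, -0.001, -0.0049]
```

play_rows:
  increments:
    - [0, 0.2, -1.5, 1, 0, 0, 0]
    - [0, 0, 0, 4, 0, 0, 0]
    - [0, 0, 0, 4, 0, 0, 0]
    - [0, 0, 0, 4, 0, 0, 0]
    - [0, 0, 0, 4, 0, 0, 0]
    - [0, 0, 0, 3, 0, 0, 0]
    - [0, 0, 0, 0, 0, 0, 0]
    - [0, 0, 0, 0, 0, 0, 0]

```text
clock: 13.6
tool_pos: [0.5176, 0.1649, 0.1741]
eef_rot: [0.999, -0.049, 0.001, -0.0]
contact_force: [-0.2, -0.1, -3.6]
opening: 0.201
```

```bash
python3 look.py s9 scene
python3 - <<'E'
from h import *
plan([.5173,.1647,.160],-5.3,1)
im=cv2.imread("pics/s9raw.png")
crop(im,250,90,350,190,5,"pics/s9c.png")
E
```

```text
now [0.5176 0.1648 0.1741] yaw -5.58 tilt [ 0.001  0.    -1.   ] F [ 0.05  0.23 -3.3 ] open 0.202 t 13.65
[-0.3, 0.2, 14.1] [-0.0002, -0.0013, -0.005]
```

View pics/s9c.png

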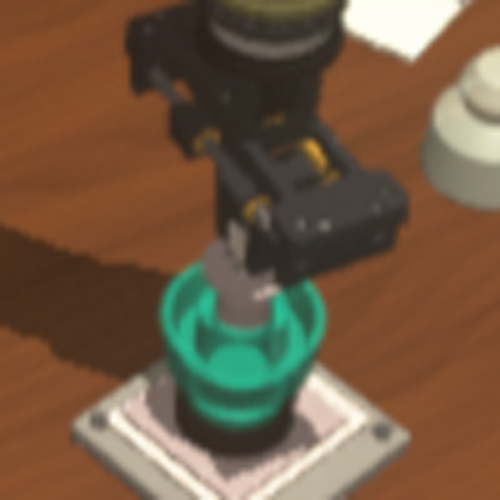

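The nose is about 10 mm into the hole and the force hasn't changed. I continue down.

play_rows:
  increments:
    - [0, -0.2, 0, 4, 0, 0, 0]
    - [0, 0, 0, 4, 0, 0, 0]
    - [0, 0, 0, 4, 0, 0, 0]
    - [0, 0, 0, 4, 0, 0, 0]
    - [0, 0, 0, 4, 0, 0, 0]
    - [0, 0, 0, 4, 0, 0, 0]
    - [0, 0, 0, 0, 0, 0, 0]
    - [0, 0, 0, 0, 0, 0, 0]

```text
clock: 14.65
tool_pos: [0.5175, 0.165, 0.1484]
eef_rot: [0.999, -0.049, 0.001, -0.0]
contact_force: [-0.5, -0.5, -3.2]
opening: 0.199
```

Run:
```python
from h import *
plan([.5173,.1647,.1406],-5.3,1)
```

```text
now [0.5175 0.165  0.1484] yaw -5.58 tilt [ 0.001  0.    -1.   ] F [-0.52 -0.52 -3.2 ] open 0.199 t 14.65
[-0.1, 0.3, 7.8] [-0.0003, -0.0014, -0.0049]
```

play_rows:
  increments:
    - [0, 0, 0, 1.2, 0, 0, 0]
    - [0, 0, 0, 1.2, 0, 0, 0]
    - [0, 0, 0, 1.2, 0, 0, 0]
    - [0, 0, 0, 1.2, 0, 0, 0]
    - [0, 0, 0, 1.2, 0, 0, 0]
    - [0, 0, 0, 1, 0, 0, 0]
    - [0, 0, 0, 0, 0, 0, 0]
    - [0, 0, 0, 0, 0, 0, 0]

```text
clock: 15.65
tool_pos: [0.5178, 0.1651, 0.1413]
eef_rot: [0.999, -0.049, 0.001, -0.0]
contact_force: [-0.7, -0.6, -3.0]
opening: 0.197
```

```bash
python3 look.py s10 scene
python3 - <<'E'
from h import *
plan([.5173,.1647,.1406],-5.3,1)
im=cv2.imread("pics/s10raw.png")
crop(im,250,90,350,190,5,"pics/s10c.png")
E
```

```text
now [0.5178 0.1651 0.1413] yaw -5.59 tilt [ 0.002  0.    -1.   ] F [-0.55 -0.69 -3.29] open 0.203 t 15.7
[-0.5, 0.4, 0.7] [-0.0007, -0.0022, -0.005]
```

View pics/s10c.png

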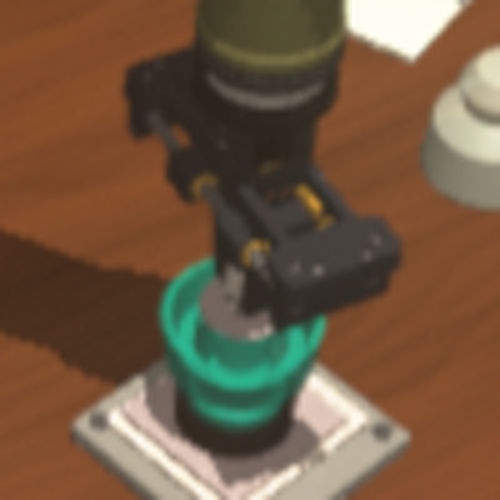

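play_rows:
  increments:
    - [0, -0.3, 0.3, 0.7, 0, 0, 0]
    - [0, 0, 0, 0.5, 0, 0, 0]
    - [0, 0, 0, 0, 0, 0, 0]
    - [0, 0, 0, 0, 0, 0, 0]
    - [0, 0, 0, 0, 0, 0, 0]
    - [0, 0, 0, 0, 0, 0, 0]
    - [0, 0, 0, 0, 0, 0, 0]
    - [0, 0, 0, 0, 0, 0, 0]

```text
clock: 16.7
tool_pos: [0.5178, 0.1651, 0.1407]
eef_rot: [0.999, -0.049, 0.002, -0.001]
contact_force: [-0.5, -0.2, -1.1]
opening: 0.196
```

Run:
```python
from h import *
plan([.5173,.1647,.1406],-5.3,1)
```

```text
now [0.5178 0.1651 0.1407] yaw -5.58 tilt [ 0.003  0.001 -1.   ] F [-0.47 -0.21 -1.12] open 0.196 t 16.7
[-0.5, 0.4, 0.1] [-0.0013, -0.0033, -0.0049]
```

The wrist load went from -3.3 N to -1.1 N, so the flange is resting on the rim. I release and lift the hand.

play_rows:
  increments:
    - [0.45, 0, 0, 0, 0, 0, 0]
    - [0.45, 0, 0, 0, 0, 0, 0]
    - [0.45, 0, 0, 0, 0, 0, 0]
    - [0.45, 0, 0, -12, 0, 0, 0]
    - [0.45, 0, 0, -12, 0, 0, 0]
    - [0.45, 0, 0, -12, 0, 0, 0]
    - [0.45, 0, 0, -14, 0, 0, 0]
    - [0.45, 0, 0, -14, 0, 0, 0]

```text
clock: 17.7
tool_pos: [0.5182, 0.1654, 0.2097]
eef_rot: [0.999, -0.049, 0.003, -0.001]
contact_force: [-0.3, -0.0, -0.2]
opening: 0.452
```

```bash
python3 look.py w11; python3 look.py s11 scene
python3 - <<'E'
from h import *
plan([.5173,.1647,.210],-5.3,1)
im=cv2.imread("pics/s11raw.png")
crop(im,250,90,350,190,5,"pics/s11c.png")
E
```

```text
now [0.5192 0.1659 0.2105] yaw -5.59 tilt [ 0.008  0.003 -1.   ] F [ 0.51 -0.02 -0.01] open 0.452 t 17.8
[-1.8, 1.4, 0.5] [-0.004, -0.0081, -0.005]
```

View pics/w11.png

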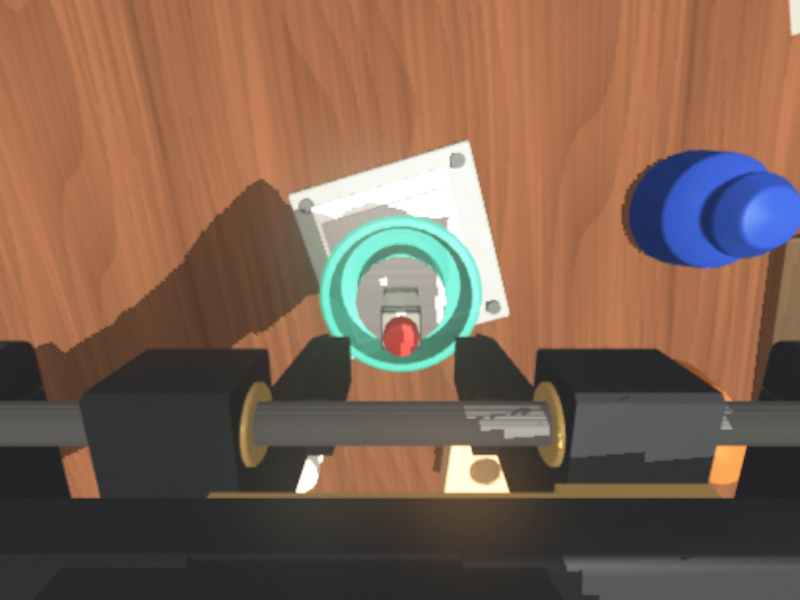

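View pics/s11c.png

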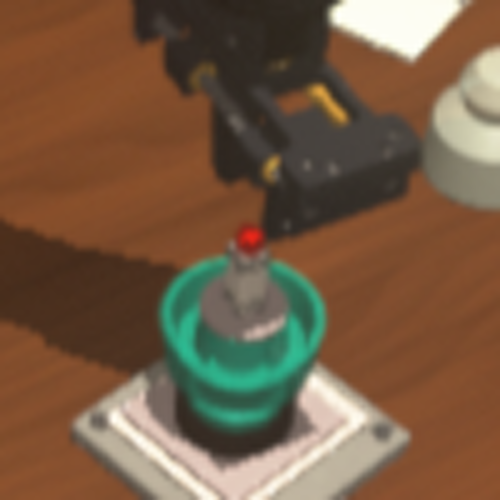

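The gauge stands upright and seated (scene crop: button at (250,238), flange on the rim). I shut the fingers above the button and level the tool.

play_rows:
  increments:
    - [0, -1, 1, 0, -0.002, -0.004, 0]
    - [0, -0.2, 0.3, 0, -0.001, -0.003, 0]
    - [0, 0, 0, 0, 0, 0, 0]
    - [0, 0, 0, 0, 0, 0, 0]
    - [0, 0, 0, 0, 0, 0, 0]
    - [0, 0, 0, 0, 0, 0, 0]
    - [0, 0, 0, 0, 0, 0, 0]
    - [0, 0, 0, 0, 0, 0, 0]

```text
clock: 18.8
tool_pos: [0.5168, 0.1641, 0.2089]
eef_rot: [0.999, -0.049, -0.001, 0.0]
contact_force: [1.0, -0.4, -0.3]
opening: 0.003
```

```bash
python3 look.py s12 scene
python3 - <<'E'
from h import *
plan([.518,.1648,.194],-5.3,1)
im=cv2.imread("pics/s12raw.png")
crop(im,250,90,350,190,5,"pics/s12c.png")
E
```

```text
now [0.5168 0.1641 0.2089] yaw -5.58 tilt [-0.002 -0.001 -1.   ] F [ 0.5  -0.95  0.12] open 0.006 t 18.85
[1.1, -0.8, 14.9] [0.0007, 0.0024, -0.0049]
```

View pics/s12c.png

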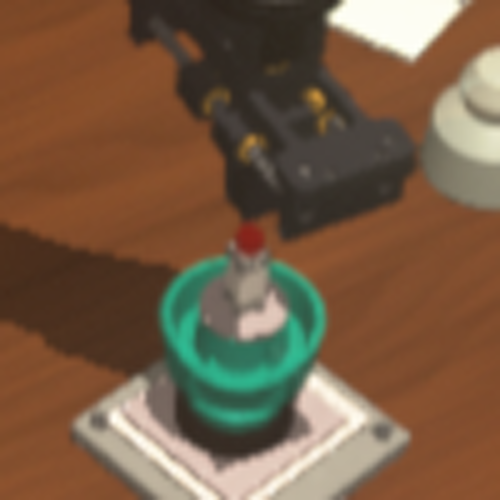

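play_rows:
  increments:
    - [0, 0.8, -0.5, 4, 0, 0.002, 0]
    - [0, 0, 0, 4, 0, 0, 0]
    - [0, 0, 0, 4, 0, 0, 0]
    - [0, 0, 0, 2, 0, 0, 0]
    - [0, 0, 0, 0, 0, 0, 0]
    - [0, 0, 0, 0, 0, 0, 0]
    - [0, 0, 0, 0, 0, 0, 0]
    - [0, 0, 0, 0, 0, 0, 0]

```text
clock: 19.85
tool_pos: [0.5177, 0.1646, 0.1939]
eef_rot: [0.999, -0.049, -0.0, 0.0]
contact_force: [-1.3, 0.5, -0.6]
opening: 0.005
```

```bash
python3 look.py s13 scene
python3 - <<'E'
from h import *
plan([.518,.1648,.184],-5.3,1)
im=cv2.imread("pics/s13raw.png")
crop(im,250,90,350,190,5,"pics/s13c.png")
E
```

```text
now [0.5177 0.1646 0.1939] yaw -5.58 tilt [-0.    -0.001 -1.   ] F [-1.11  0.74 -0.11] open 0.008 t 19.9
[0.3, -0.3, 9.9] [0.0007, 0.0003, -0.0049]
```

View pics/s13c.png

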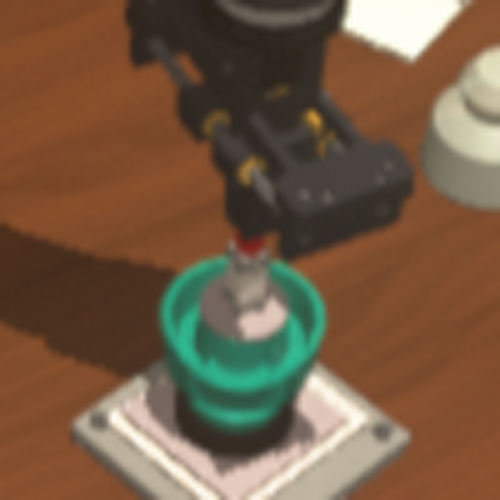

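play_rows:
  increments:
    - [0, 0, 0, 1.2, 0, 0, 0]
    - [0, 0, 0, 1.2, 0, 0, 0]
    - [0, 0, 0, 1.2, 0, 0, 0]
    - [0, 0, 0, 1.2, 0, 0, 0]
    - [0, 0, 0, 1.2, 0, 0, 0]
    - [0, 0, 0, 1.2, 0, 0, 0]
    - [0, 0, 0, 1.2, 0, 0, 0]
    - [0, 0, 0, 1.2, 0, 0, 0]

```text
clock: 20.9
tool_pos: [0.5181, 0.1648, 0.1858]
eef_rot: [0.999, -0.049, 0.001, 0.0]
contact_force: [-1.9, -1.3, 6.2]
opening: 0.007
```

play_rows:
  increments:
    - [0, 0, 0, 1.2, 0, 0, 0]
    - [0, 0, 0, 1.2, 0, 0, 0]
    - [0, 0, 0, 1.2, 0, 0, 0]
    - [0, 0, 0, 1.2, 0, 0, 0]
    - [0, 0, 0, 1, 0, 0, 0]
    - [0, 0, 0, 0.8, 0, 0, 0]
    - [0, 0, 0, 0.8, 0, 0, 0]
    - [0, 0, 0, 0.8, 0, 0, 0]

```text
clock: 21.9
tool_pos: [0.5181, 0.1648, 0.1829]
eef_rot: [0.999, -0.049, 0.003, 0.001]
contact_force: [-1.5, -1.2, 8.6]
opening: 0.002
```

```bash
python3 look.py s14 scene
python3 - <<'E'
from h import *
plan([.518,.1648,.184],-5.3,1)
im=cv2.imread("pics/s14raw.png")
crop(im,250,90,350,190,5,"pics/s14c.png")
E
```

```text
now [0.5181 0.1648 0.1829] yaw -5.6 tilt [ 0.006 -0.002 -1.   ] F [-1.42 -0.8   8.38] open 0.005 t 21.95
[-0.1, -0.0, -1.1] [0.0017, -0.0059, -0.0052]
```

View pics/s14c.png

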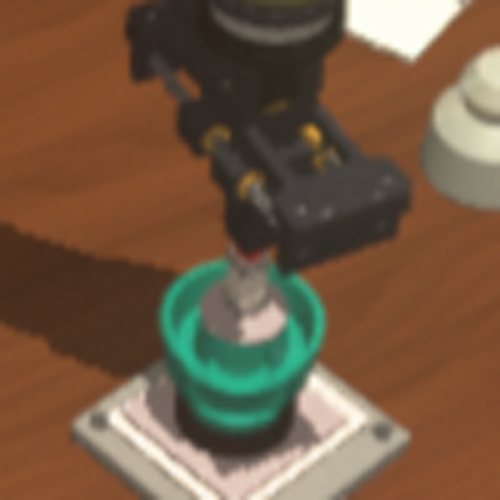

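play_rows:
  increments:
    - [0, 0, 0, 1.5, 0, 0, 0]
    - [0, 0, 0, 1.5, 0, 0, 0]
    - [0, 0, 0, 1.5, 0, 0, 0]
    - [0, 0, 0, 1.3, 0, 0, 0]
    - [0, 0, 0, 1.3, 0, 0, 0]
    - [0, 0, 0, 1.3, 0, 0, 0]
    - [0, 0, 0, 1.3, 0, 0, 0]
    - [0, 0, 0, 1.3, 0, 0, 0]

```text
clock: 22.95
tool_pos: [0.5182, 0.1648, 0.179]
eef_rot: [0.999, -0.049, 0.006, 0.002]
contact_force: [-3.3, -1.4, 11.5]
opening: 0.013
```

```bash
python3 look.py s15 scene
python3 - <<'E'
from h import *
plan([.518,.1648,.205],-5.3,1)
im=cv2.imread("pics/s15raw.png")
crop(im,275,110,325,160,10,"pics/s15c.png")
E
```

```text
now [0.5182 0.1648 0.179 ] yaw -5.62 tilt [ 0.011 -0.004 -1.   ] F [-3.05 -1.63 12.5 ] open 0.003 t 23.0
[0.1, 0.1, -26.0] [0.0029, -0.0116, -0.0057]
```

View pics/s15c.png

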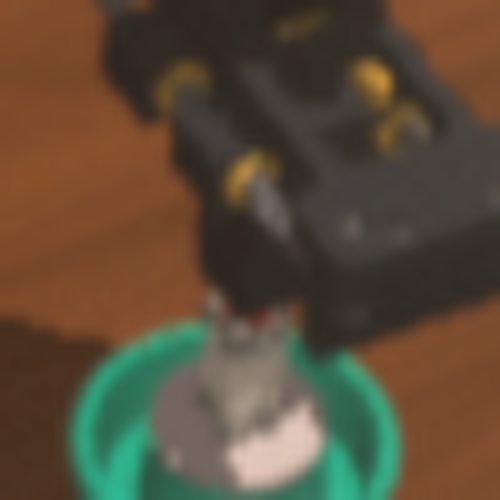

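At 12 N and 10 mm of travel, the button is fully down. I release it and raise the hand straight up, then open.

play_rows:
  increments:
    - [0, 0, 0, 0, 0, 0, 0]
    - [0, 0, 0, -4, 0, 0, 0]
    - [0, 0, 0, -4, 0, 0, 0]
    - [0, 0, 0, -6, 0, 0, 0]
    - [0, 0, 0, -8, 0, 0, 0]
    - [0, 0, 0, -6, 0, 0, 0]
    - [0.45, 0, 0, 0, 0, 0, 0]
    - [0.45, 0, 0, 0, 0, 0, 0]

```text
clock: 24.0
tool_pos: [0.5177, 0.1648, 0.2102]
eef_rot: [0.999, -0.049, 0.006, 0.002]
contact_force: [0.2, -0.1, -0.6]
opening: 0.209
```

```bash
python3 look.py s16 scene
python3 - <<'E'
from h import *
plan([.5178,.1650,.1402],-5.4,1)
im=cv2.imread("pics/s16raw.png")
crop(im,250,90,350,190,5,"pics/s16c.png")
E
```

```text
now [0.5177 0.1649 0.2102] yaw -5.62 tilt [ 0.013 -0.004 -1.   ] F [-0.09  0.01  0.48] open 0.253 t 24.05
[-0.9, -0.4, 70.0] [0.0033, -0.0129, -0.0039]
```

View pics/s16c.png

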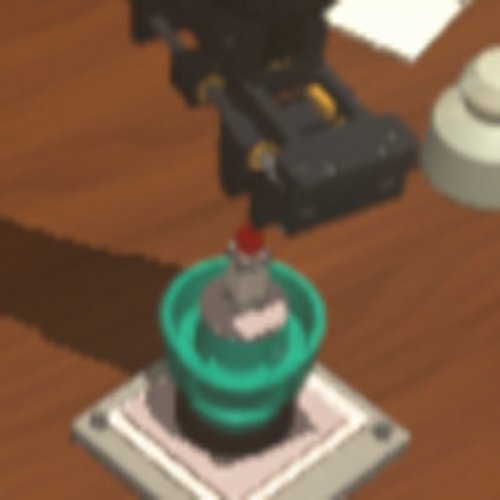

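The button is up again (red at (250,240)). I finish opening and level the tool, then check the handle's alignment.

play_rows:
  increments:
    - [0.5, 0, 0, 0, 0.003, -0.007, 0]
    - [0.5, 0, 0, 0, 0, -0.006, 0]
    - [0.5, 0, 0, 0, 0, 0, 0]
    - [0.5, 0, 0, 0, 0, 0, 0]
    - [0.5, 0, 0, 0, 0, 0, 0]
    - [0.5, 0, 0, 0, 0, 0, 0]
    - [0.5, 0, 0, 0, 0, 0, 0]
    - [0.5, 0, 0, 0, 0, 0, 0]

```text
clock: 25.05
tool_pos: [0.5174, 0.1648, 0.2096]
eef_rot: [0.999, -0.049, -0.001, 0.0]
contact_force: [1.1, -0.5, 0.9]
opening: 0.501
```

```bash
python3 look.py w17
python3 - <<'E'
from h import *
plan([.5178,.1650,.1402],-5.4,1)
im=cv2.imread("pics/w17raw.png")
crop(im,190,130,330,250,5,"pics/w17c.png")
E
```

```text
now [0.5174 0.1647 0.2096] yaw -5.62 tilt [-0.002 -0.    -1.   ] F [-0.33 -0.42 -0.69] open 0.501 t 25.1
[0.5, -0.3, 69.4] [0.0005, 0.0021, -0.0039]
```

View pics/w17c.png

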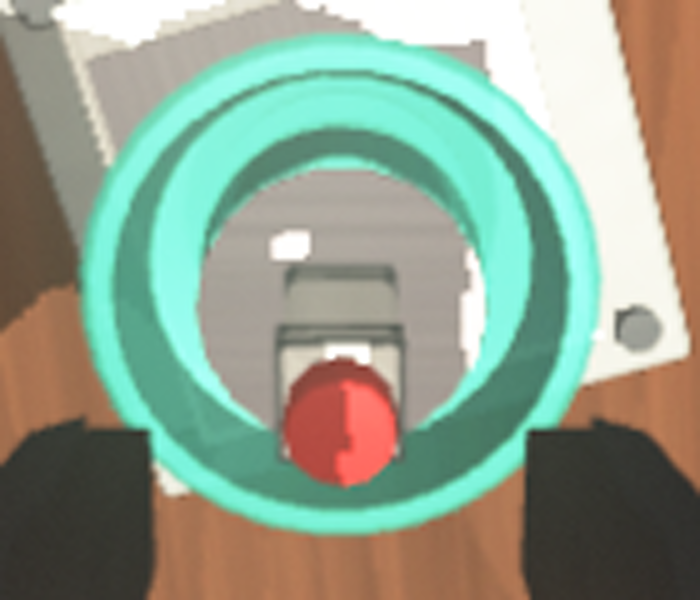

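play_rows:
  increments:
    - [0.5, 0.4, -0.2, 9, 0, 0.002, 0]
    - [0.5, 0, 0, 10, 0, 0, 0]
    - [0.5, 0, 0, 10, 0, 0, 0]
    - [0.5, 0, 0, 10, 0, 0, 0]
    - [0.5, 0, 0, 10, 0, 0, 0]
    - [0.5, 0, 0, 8, 0, 0, 0]
    - [0.5, 0, 0, 5, 0, 0, 0]
    - [0.5, 0, 0, 0, 0, 0, 0]

```text
clock: 26.1
tool_pos: [0.5173, 0.1647, 0.1422]
eef_rot: [0.999, -0.049, -0.001, 0.001]
contact_force: [-0.8, 0.5, 0.7]
opening: 0.502
```

Run:
```python
from h import *
plan([.5178,.1650,.1412],-5.6,1)
```

```text
now [0.5173 0.1647 0.1422] yaw -5.61 tilt [-0.002 -0.001 -1.   ] F [-0.82  0.49  0.71] open 0.502 t 26.1
[0.5, -0.4, 1.0] [0.0014, 0.0017, -0.0002]
```

play_rows:
  increments:
    - [0, 0.3, -0.3, 0, 0.001, 0.002, 0]
    - [0, 0, 0, 0, 0, 0, 0]
    - [0, 0, 0, 0, 0, 0, 0]
    - [0, 0, 0, 0, 0, 0, 0]
    - [0, 0, 0, 0, 0, 0, 0]
    - [0, 0, 0, 0, 0, 0, 0]
    - [0, 0, 0, 0, 0, 0, 0]
    - [0, 0, 0, 0, 0, 0, 0]
  grip_force: 30

```text
clock: 27.1
tool_pos: [0.5179, 0.1653, 0.1431]
eef_rot: [0.999, -0.049, 0.001, -0.0]
contact_force: [-0.3, 0.5, -0.8]
opening: 0.2
```

Run:
```python
from h import *
plan([.5178,.1650,.1412],-5.6,1)
```

```text
now [0.5179 0.1653 0.1431] yaw -5.61 tilt [ 0.002  0.    -1.   ] F [-0.32  0.45 -0.85] open 0.2 t 27.1
[-0.1, 0.3, 1.9] [-0.0006, -0.0017, -0.0002]
```

Gripped. I draw it straight up, slowly at first.

play_rows:
  increments:
    - [0, 0, 0, -2, 0, 0, 0]
    - [0, 0, 0, -4, 0, 0, 0]
    - [0, 0, 0, -6, 0, 0, 0]
    - [0, 0, 0, -6, 0, 0, 0]
    - [0, 0, 0, -6, 0, 0, 0]
    - [0, 0, 0, -6, 0, 0, 0]
    - [0, 0, 0, -6, 0, 0, 0]
    - [0, 0, 0, -6, 0, 0, 0]

```text
clock: 28.1
tool_pos: [0.517, 0.1644, 0.187]
eef_rot: [0.999, -0.049, -0.0, 0.001]
contact_force: [-1.2, 0.4, -2.7]
opening: 0.2
```

play_rows:
  increments:
    - [0, 0, 0, -6, 0, 0, 0]
    - [0, 0, 0, -8, 0, 0, 0]
    - [0, 0, 0, -10, 0, 0, 0]
    - [0, 0, 0, -10, 0, 0, 0]
    - [0, 0, 0, -10, 0, 0, 0]
    - [0, 0, 0, -10, 0, 0, 0]
    - [0, 0, 0, -8, 0, 0, 0]
    - [0, 0, 0, 0, 0, 0, 0]

```text
clock: 29.1
tool_pos: [0.5171, 0.1646, 0.2544]
eef_rot: [0.999, -0.049, 0.0, 0.0]
contact_force: [-0.3, -0.8, -4.1]
opening: 0.199
```

```bash
python3 look.py s20 scene; python3 look.py w20;python3 - <<'E'
from h import *
plan([.558,-.11,.25],-5.4,8)
im=cv2.imread("pics/s20raw.png")
crop(im,250,60,350,160,6,"pics/s20c.png")
E
```

```text
now [0.5166 0.1644 0.2537] yaw -5.61 tilt [-0.001 -0.001 -1.   ] F [-0.11 -0.01 -3.44] open 0.202 t 29.2
[8.5, 33.6, 0.5] [0.0002, 0.0001, -0.0005]
[8.5, 33.6, 0.5] [0.0002, 0.0001, -0.0005]
[8.5, 33.6, 0.5] [0.0002, 0.0001, -0.0005]
[8.5, 33.6, 0.5] [0.0002, 0.0001, -0.0005]
[8.4, 33.6, 0.5] [0.0002, 0.0001, -0.0005]
[8.4, 33.6, 0.5] [0.0002, 0.0001, -0.0005]
[8.4, 33.7, 0.5] [0.0002, 0.0001, -0.0005]
[8.4, 33.7, 0.5] [0.0002, 0.0001, -0.0005]
```

View pics/s20c.png

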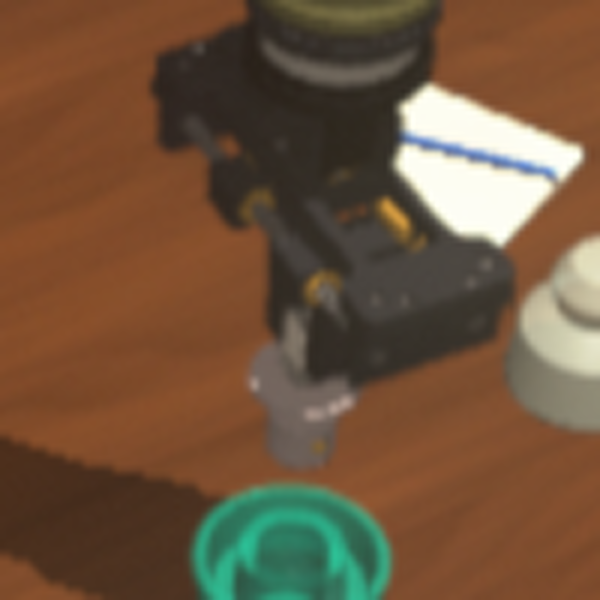

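View pics/w20.png

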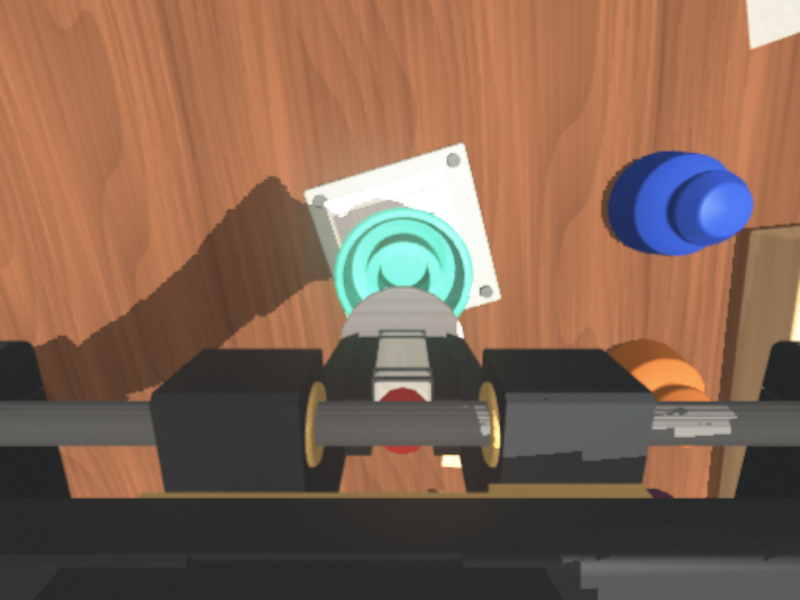

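The gauge is clear of the hole, with its flange about 110 mm above the rim. The brass plunger shows at the nose's edge at (320,445), and the glass hasn't moved. I carry it past the stand to a viewing spot on the -y side.

play_rows:
  increments:
    - [0, 5, 25, 0, 0, 0, 0]
    - [0, 7, 36, 0, 0, 0, 0]
    - [0, 7, 36, 0, 0, 0, 0]
    - [0, 7, 36, 0, 0, 0, 0]
    - [0, 7, 36, 0, 0, 0, 0]
    - [0, 7, 36, 0, 0, 0, 0]
    - [0, 7, 36, 0, 0, 0, 0]
    - [0, 7, 36, 0, 0, 0, 0]

```text
clock: 30.2
tool_pos: [0.5429, -0.1205, 0.2496]
eef_rot: [0.999, -0.044, -0.004, -0.001]
contact_force: [0.5, 0.7, -3.2]
opening: 0.2
```

play_rows:
  increments:
    - [0, 7, 36, 3, 0, 0, 0]
    - [0, 7, 36, 3, 0, 0, 0]
    - [0, 6, 30, 3, 0, 0, 0]
    - [0, 4, 20, 0, 0, 0, 0]
    - [0, 0, 0, 0, 0, 0, 0]
    - [0, 0, 0, 0, 0, 0, 0]
    - [0, 0, 0, 0, 0, 0, 0]
    - [0, 0, 0, 0, 0, 0, 0]

```text
clock: 31.2
tool_pos: [0.5544, -0.2469, 0.237]
eef_rot: [0.999, -0.044, -0.007, -0.002]
contact_force: [0.5, 0.2, -4.1]
opening: 0.199
```

```bash
python3 look.py w21
python3 - <<'E'
from h import *
plan([.558,-.25,.235],-5.4,1)
E
```

```text
now [ 0.5545 -0.2468  0.237 ] yaw -5.05 tilt [-0.013  0.005 -1.   ] F [ 0.39  0.63 -3.28] open 0.201 t 31.25
[3.8, 2.9, 1.9] [-0.0039, 0.0137, 0.006]
```

View pics/w21.png

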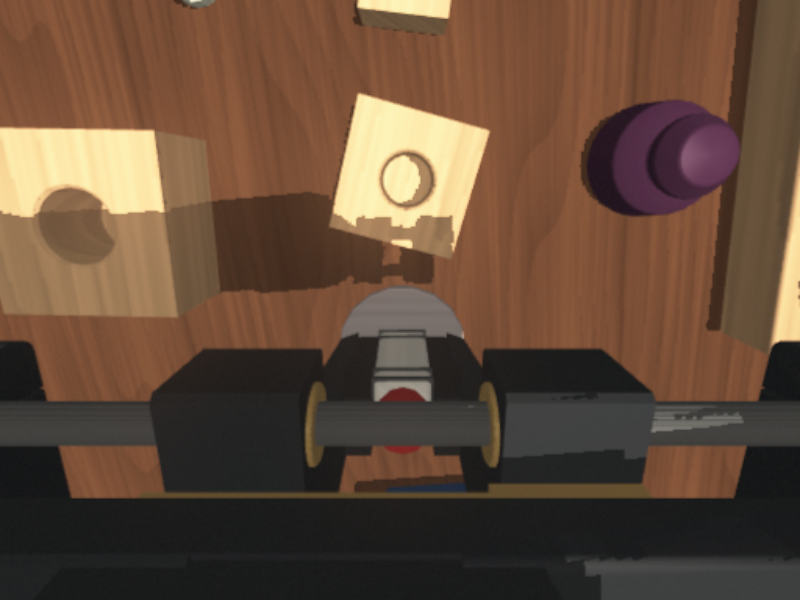

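Run:
```python
from h import *
im=cv2.imread("pics/w21raw.png"); crop(im,205,50,320,175,5,"pics/w21c.png")
crop(im,200,170,310,300,5,"pics/w21g.png")
```

```text
(no output)
```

View pics/w21c.png

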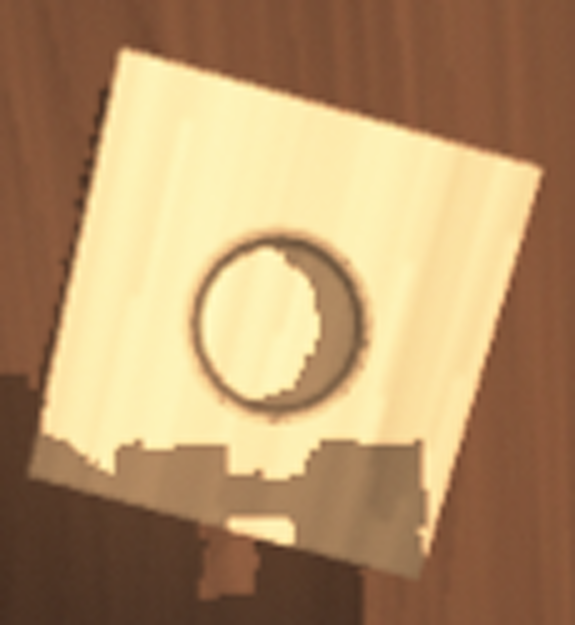

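View pics/w21g.png

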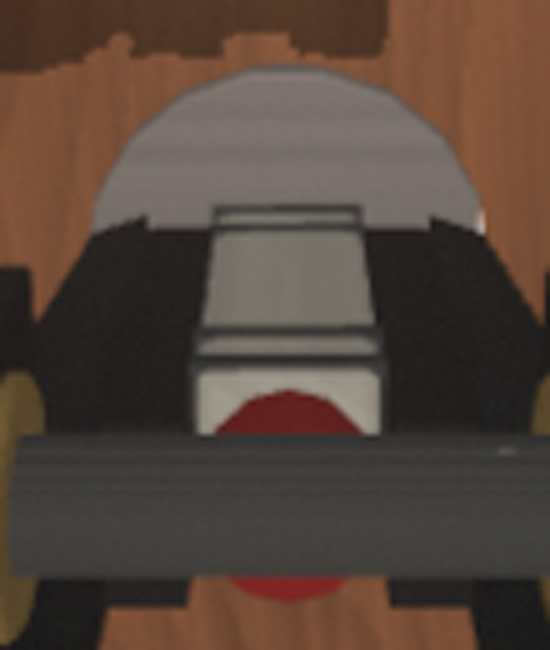

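Run:
```python
from h import *
import pickle
from scipy.optimize import least_squares
c=pickle.load(open("pics/w21.pkl","rb"))
f=lambda x,y:((x+.5)/5-.5+205,(y+.5)/5-.5+50)
P=[ray(c,*f(*p),.055) for p in [(122,48),(543,170),(418,580),(28,475)]];print(np.mean(P,0),[np.linalg.norm(P[i]-P[i-1]).round(4) for i in range(4)])
P=[ray(c,*f(*p),.055) for p in [(192,323),(366,323),(279,233),(279,414)]];print("hole",np.mean(P,0),np.linalg.norm(P[0]-P[1]),np.linalg.norm(P[2]-P[3]))
g=lambda x,y:((x+.5)/5-.5+200,(y+.5)/5-.5+170)
tcp=np.array([.5545,-.2468,.237])
for z in (.0121,.0096):
    pts=[(95,220),(110,175),(152,122),(195,92),(240,72),(290,65),(340,73),(385,92),(428,124),(460,165)]
    P=np.array([ray(c,*g(*p),tcp[2]-z)[:2] for p in pts])
    s=least_squares(lambda q:np.hypot(*(P-q[:2]).T)-.026,[.55,-.247]);print("flange",s.x-tcp[:2],np.abs(s.fun).max())
```

```text
[ 0.56106465 -0.18161071  0.055     ] [np.float64(0.0997), np.float64(0.1001), np.float64(0.0996), np.float64(0.0999)]
hole [ 0.56151789 -0.1809589   0.055     ] 0.04142365381059764 0.04165097066336351
flange [ 7.8751748e-05 -8.9079902e-04] 0.0007572674389327537
flange [ 0.00024205 -0.00034532] 0.0009498192673871378
```

The stand's hole centre is (0.5612,-0.1814), and corners and rim agree. I move above it and level.

play_rows:
  increments:
    - [0, 0.2, -11, 4, -0.001, 0.003, 0]
    - [0, 0.2, -11, 4, -0.001, 0.003, 0]
    - [0, 0.2, -11, 4, -0.001, 0.003, 0]
    - [0, 0, -11, 4, -0.001, 0.002, 0]
    - [0, 0, -11, 4, 0, 0.002, 0]
    - [0, 0, -9, 4, 0, 0, 0]
    - [0, 0, 0, 4, 0, 0, 0]
    - [0, 0, 0, 0, 0, 0, 0]

```text
clock: 32.25
tool_pos: [0.561, -0.1763, 0.2071]
eef_rot: [0.999, -0.042, -0.0, -0.0]
contact_force: [-0.8, -0.8, -4.2]
opening: 0.197
```

Run:
```python
from h import *
plan([.561,-.1809,.15],-5.4,4)
```

```text
now [ 0.561  -0.1763  0.2071] yaw -4.87 tilt [-0.     0.001 -1.   ] F [-0.81 -0.79 -4.2 ] open 0.197 t 32.25
[0.1, 1.2, 14.3] [-0.0002, 0.0, 0.0023]
[0.1, 1.2, 14.3] [-0.0002, 0.0, 0.0023]
[0.1, 1.2, 14.3] [-0.0002, 0.0, 0.0023]
[0.1, 1.1, 14.3] [-0.0002, 0.0, 0.0023]
```

play_rows:
  increments:
    - [0, 0.1, 1.2, 12, 0, 0, 0]
    - [0, 0.1, 1.2, 12, 0, 0, 0]
    - [0, 0.1, 1.2, 12, 0, 0, 0]
    - [0, 0.1, 1, 12, 0, 0, 0]
    - [0, 0, 0, 10, 0, 0, 0]
    - [0, 0, 0, 8, 0, 0, 0]
    - [0, 0, 0, 0, 0, 0, 0]
    - [0, 0, 0, 0, 0, 0, 0]

```text
clock: 33.25
tool_pos: [0.5608, -0.183, 0.1357]
eef_rot: [0.999, -0.044, -0.0, -0.0]
contact_force: [-0.6, -0.7, -4.1]
opening: 0.201
```

```bash
python3 look.py s22 scene
python3 - <<'E'
from h import *
plan([.561,-.1809,.12],-5.4,1)
im=cv2.imread("pics/s22raw.png")
crop(im,150,160,250,260,6,"pics/s22c.png")
E
```

```text
now [ 0.5608 -0.183   0.1357] yaw -5.02 tilt [-0.001  0.    -1.   ] F [-0.   -0.28 -3.17] open 0.198 t 33.3
[0.0, -2.1, 15.7] [-0.0, 0.0008, 0.0067]
```

View pics/s22c.png

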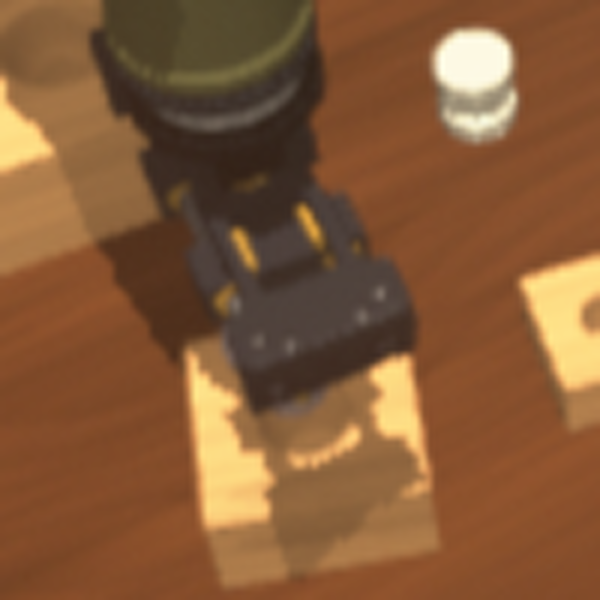

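play_rows:
  increments:
    - [0, 0, -1.9, 0, 0, 0, 0]
    - [0, 0, 0, 5, 0, 0, 0]
    - [0, 0, 0, 5, 0, 0, 0]
    - [0, 0, 0, 5, 0, 0, 0]
    - [0, 0, 0, 5, 0, 0, 0]
    - [0, 0, 0, 5, 0, 0, 0]
    - [0, 0, 0, 3, 0, 0, 0]
    - [0, 0, 0, 0, 0, 0, 0]

```text
clock: 34.3
tool_pos: [0.5614, -0.181, 0.1062]
eef_rot: [0.999, -0.044, 0.0, 0.0]
contact_force: [0.7, -0.4, -3.7]
opening: 0.206
```

Run:
```python
from h import *
plan([.561,-.1809,.074],-5.4,1)
```

```text
now [ 0.5614 -0.181   0.1062] yaw -5.02 tilt [ 0. -0. -1.] F [ 0.71 -0.44 -3.68] open 0.206 t 34.3
[-0.4, -0.1, 32.2] [0.0001, -0.0002, 0.0066]
```

Nose about 6 mm in with no contact force. I continue down.

play_rows:
  increments:
    - [0, -0.2, 0, 4, 0, 0, 0]
    - [0, 0, 0, 4, 0, 0, 0]
    - [0, 0, 0, 4, 0, 0, 0]
    - [0, 0, 0, 4, 0, 0, 0]
    - [0, 0, 0, 4, 0, 0, 0]
    - [0, 0, 0, 4, 0, 0, 0]
    - [0, 0, 0, 3, 0, 0, 0]
    - [0, 0, 0, 0, 0, 0, 0]

```text
clock: 35.3
tool_pos: [0.5615, -0.181, 0.0774]
eef_rot: [0.999, -0.044, 0.0, 0.0]
contact_force: [0.8, -0.7, -3.0]
opening: 0.2
```

Run:
```python
from h import *
plan([.561,-.1809,.071],-5.4,1)
```

```text
now [ 0.5615 -0.181   0.0774] yaw -5.02 tilt [ 0.001 -0.    -1.   ] F [ 0.82 -0.72 -3.04] open 0.2 t 35.3
[-0.5, -0.0, 6.4] [0.0001, -0.0008, 0.0067]
```

play_rows:
  increments:
    - [0, -0.3, 0, 1, 0, 0, 0]
    - [0, 0, 0, 1, 0, 0, 0]
    - [0, 0, 0, 1, 0, 0, 0]
    - [0, 0, 0, 1, 0, 0, 0]
    - [0, 0, 0, 1, 0, 0, 0]
    - [0, 0, 0, 0.7, 0, 0, 0]
    - [0, 0, 0, 0, 0, 0, 0]
    - [0, 0, 0, 0, 0, 0, 0]

```text
clock: 36.3
tool_pos: [0.5615, -0.181, 0.0717]
eef_rot: [0.999, -0.044, 0.001, 0.0]
contact_force: [-0.4, 0.3, -3.4]
opening: 0.204
```

Run:
```python
from h import *
plan([.561,-.1809,.071],-5.4,1)
```

```text
now [ 0.5615 -0.181   0.0717] yaw -5.03 tilt [ 0.002 -0.    -1.   ] F [-0.38  0.33 -3.42] open 0.204 t 36.3
[-0.5, -0.1, 0.7] [0.0002, -0.0016, 0.0065]
```

play_rows:
  increments:
    - [0, -0.2, 0, 0.8, 0, -0.001, 0]
    - [0, 0, 0, 0.6, 0, 0, 0]
    - [0, 0, 0, 0.5, 0, 0, 0]
    - [0, 0, 0, 0.3, 0, 0, 0]
    - [0, 0, 0, 0, 0, 0, 0]
    - [0, 0, 0, 0, 0, 0, 0]
    - [0, 0, 0, 0, 0, 0, 0]
    - [0, 0, 0, 0, 0, 0, 0]

```text
clock: 37.3
tool_pos: [0.5615, -0.181, 0.0713]
eef_rot: [0.999, -0.044, 0.001, 0.001]
contact_force: [-2.0, 0.7, 3.6]
opening: 0.201
```

Run:
```python
from h import *
plan([.561,-.1809,.071],-5.4,1)
```

```text
now [ 0.5615 -0.181   0.0713] yaw -5.03 tilt [ 0.001 -0.001 -1.   ] F [-2.03  0.74  3.58] open 0.201 t 37.3
[-0.5, -0.1, 0.3] [0.001, -0.0015, 0.0065]
```

The flange is on the block: +3.6 N at the expected height. I release and withdraw.

play_rows:
  increments:
    - [0.5, 0, 0, 0, 0, 0, 0]
    - [0.5, 0, 0, 0, 0, 0, 0]
    - [0.5, 0, 0, 0, 0, 0, 0]
    - [0.5, 0, 0, 0, 0, 0, 0]
    - [0.5, 0, 0, 0, 0, 0, 0]
    - [0.5, 0, 0, -8, 0, 0, 0]
    - [0.5, 0, 0, -15, 0, 0, 0]
    - [0.5, 0, 0, -20, 0, 0, 0]

```text
clock: 38.3
tool_pos: [0.5619, -0.1809, 0.1153]
eef_rot: [0.999, -0.044, 0.001, 0.0]
contact_force: [-0.2, 0.8, 0.5]
opening: 0.502
```

play_rows:
  increments:
    - [0.5, 0, 0, -25, 0, 0, 0]
    - [0.5, 0, 0, -30, 0, 0, 0]
    - [0.5, 0, 0, -30, 0, 0, 0]
    - [0.5, 0, 0, -20, 0, 0, 0]
    - [0.5, 0, 30, 0, 0, 0, 0]
    - [0.5, 0, 30, 0, 0, 0, 0]
    - [0.5, 0, 0, 0, 0, 0, 0]
    - [0.5, 0, 0, 0, 0, 0, 0]

```text
clock: 39.3
tool_pos: [0.5586, -0.2399, 0.2356]
eef_rot: [0.999, -0.042, 0.007, 0.001]
contact_force: [-0.1, 0.0, -0.4]
opening: 0.499
```

```bash
python3 look.py w30; python3 look.py s30 scene
python3 - <<'E'
from h import *
plan([.561,-.1809,.071],-5.4,1)
a=cv2.imread("pics/w30raw.png"); b=cv2.imread("pics/s30raw.png")
crop(a,190,60,330,200,4,"pics/w30c.png"); crop(b,160,195,240,265,7,"pics/s30c.png")
E
```

```text
now [ 0.5585 -0.24    0.2353] yaw -4.8 tilt [ 0.014 -0.003 -1.   ] F [-0.3   0.45 -0.03] open 0.502 t 39.4
[-4.7, -59.4, 164.1] [0.0015, -0.014, 0.0105]
```

View pics/w30c.png

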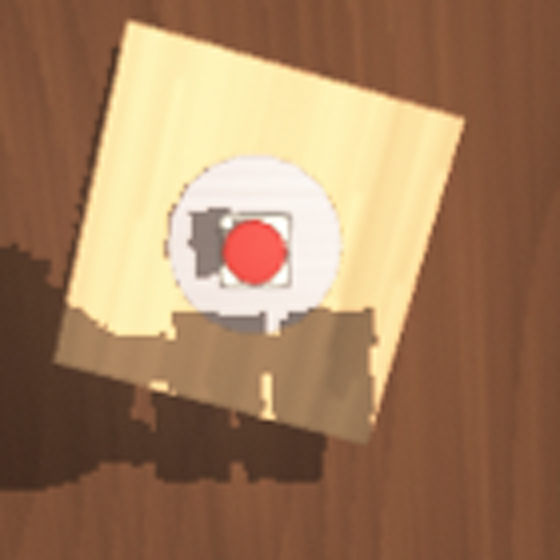

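View pics/s30.png

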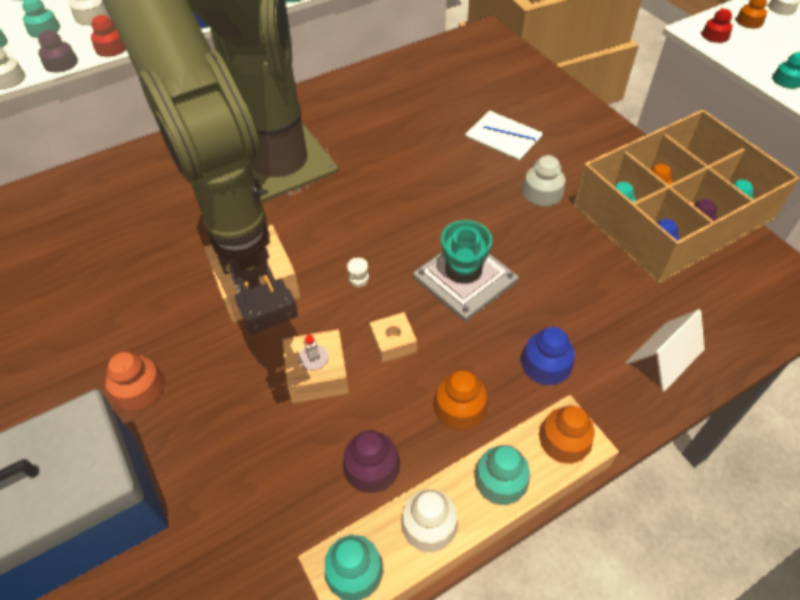

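Run:
```python
from h import *
import pickle
c=pickle.load(open("pics/w30.pkl","rb"))
f=lambda x,y:((x+.5)/4-.5+190,(y+.5)/4-.5+60)
S=np.mean([ray(c,*f(*p),.055) for p in [(130,20),(464,120),(368,442),(56,362)]],0)
F=ray(c,*f(255,244),.059);B=ray(c,*f(254,251),.117);print(S,F,B,np.hypot(*(F-S)[:2]),np.hypot(*(B-F)[:2])/.058)
```

```text
[ 0.56147446 -0.18139064  0.055     ] [ 0.56148868 -0.18156495  0.059     ] [ 0.56122654 -0.18170196  0.117     ] 0.00017488570050047322 0.005099766849060545
```

The flange is within about 1 mm of the stand's centre, the tilt is about 0.005 rad and the button is up. The robot is clear, so I hand in.

```bash
python3 -c "
from plant import r
print(r.finish_job())"
```

```text
the job is handed in; nothing more can be done
None
```

I lowered the gauge into the teal insulator's hole and released it. I then pressed the button (about 12 N), let it up, drew the locked gauge out and put it back in the middle-sized stand. The job was handed in at about 39 s of the 72 s allowed; no verdict is reported.

**Final checks:**
- **Seating:** the flange centre measured about 0.2 mm from the stand's middle. The tilt was about 0.005 rad, and the flange made contact at the height expected for full seating.
- **Button and robot:** the button is up, and the robot is clear of everything.
- **Forces:** the most I read while pressing was about 12.5 N at the wrist. With the gauge's weight, that puts roughly 16 N on the glass.
- **Bystanders and glass:** by eye, the bystanders and the glass stand where they were.

**Not measured:** I never measured the plunger span. I inferred it from the full button press and from a brass plunger end showing at the nose after the gauge was drawn out.

**One disagreement:** an early eyeballed fix of the stand's mouth was about 6 mm off. It was taken while the arm was still settling, and I dropped it after two later fits agreed within 1 mm.

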